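Fish a short punch out of a deep die block with a snap-claw picker and hang it in the rack

TASK

The short punch has gone to the bottom of its deep bore in the die block, out of finger reach. Take the snap-claw picker from its stand, press its claw straight down on the punch's stud until it clicks home - only as hard as that takes and never above 25 N, since the cutting edge stands on the bore's floor - draw the punch out, slide its neck into the free fork of the rack, pull the picker off upward and put it back in its stand. Keep your fingers off the punches, and leave the other punches and the tools on the desk as they are.

Things in the scene. Friction and masses are not known exactly. Their poses are not given: they have to be found in the camera images.
- die_block: dark walnut storage block, 64 (its x) x 180 (its y) x 112 mm high, fixed; origin under its centre on the desk, z up. Three vertical round bores, 39 mm wide, at its y = -58, 0 and +58 mm; flat floors 12 mm above the desk (100 mm deep).
- short_punch: steel hole punch to fetch, 49.4 mm long, 60 to 130 g, loose in one bore, its stud about 50 mm below the mouth; round, so yaw does not matter. Origin: centre of its cutting edge (underside), z up along its axis. Cutting tube 26 mm wide, shoulder 34 mm wide from z = 9 to 16, neck 16 mm wide from 16 to 26, collar 26 mm wide from 26 to 31, then the stud
- long_punch_a: long steel punch, 117 mm, in another bore and standing 17 mm out of it; origin at the centre of its underside; leave alone
- long_punch_b: second long steel punch, same as long_punch_a, in the remaining bore; leave alone
- hung_punch: a punch like the short one that already hangs in the rack's other fork; origin at the centre of its underside; leave alone
- punch_rack: fixed rack: steel plate 5 mm thick, top 52 mm above the desk, 64 (x) x 120 (y) mm, on an oak foot 12 mm high that reaches 12 mm out in front of the plate; origin under the plate's centre on the desk. Two slots 20 mm wide with rounded entries, open at the front edge (its -x side), run along its x at y = -28 (free) and +28 mm (taken)
- free_fork (a point): seat of the free fork, on the plate's top: the axis of a hung punch belongs here; axes as punch_rack. The slot opens 32 mm before it (-x) and ends 10 mm behind it. A punch slides in along +x with the plate in its neck groove (10 mm high), hangs by its collar (underside then 26 mm above the desk), and its shoulder keeps it from being lifted out
- picker: snap-claw picker hanging in its stand, 0.17 kg. Origin: centre of the underside of its round steel collar (44 mm wide, 5 mm thick), z up along its axis. Below it a 16 mm sleeve and a stiff telescoping tube (gives under no load below 50 N); the claw's rim lies 80 to 125 mm below the origin, drawn out by an amount that is not measured and is hidden in the stand: find it by touch
- picker_stand: fixed turned wooden sleeve, 54 mm wide (foot 80 mm), 135 mm high, bore 35 mm wide, open at the top; origin under its centre on the desk. The picker hangs in it with its collar resting flat on the rim.
- stand_mouth (a point): centre of the stand's mouth, on its rim, 135 mm above the desk: the picker's origin belongs here
- awl: wood-handled awl, 77 x 25 x 68 mm, bystander; leave alone
- spool_brown: thread spool, 35 mm wide and 44 mm high, bystander; leave alone
- cork_block: cork sanding block, 35 x 55 x 22 mm, bystander; leave alone
- beveler: edge beveler with wooden handle, 135 mm long, bystander; leave alone
- skiver: skiving knife with wooden handle, 135 mm long, bystander; leave alone
- dye_bottle: bottle, 59 mm wide and 198 mm high, bystander behind the block; leave alone
- punch_stud (a point): top of the short punch's stud, 49.4 mm above its underside; from here the stud's head widens from 4 to 14 mm (8 mm below the top), then narrows to an 8.4 mm stem that stands on the collar, 18.4 mm below this point
- picker_grip (a point): middle of the picker's rubber grip, 38 mm above its origin; the grip is 28 mm wide in its x, 18 mm thick in its y (pinch it across y), from 33 mm below to 23 mm above. The claw (29 mm wide) takes a stud centred within 3 mm: its jaws snap past the head at up to 11 N, 4 mm later its sprung rim meets the punch's collar and gives 3 mm at 4 N/mm. A straight pull of 8 to 18 N takes it off a held punch
Mind the look-alikes: they are no part of the job. What is shaped like the picker but green is not meant. What is shaped like the picker_stand but turquoise is not meant.

How it is judged (in metres and radians):
On the way, in this order (a step that is already met when the one before it is completed fails the run):
1. the short punch, carried by the picker alone, is lifted clear of the block (height (world z) of short_punch above 0.114 m and contact force between picker and short_punch above 0.2 N), for 0.1 s.
2. the short punch's neck is in the free fork (horizontal distance between short_punch and free_fork below 0.007 m and height (world z) of short_punch between 0.022 and 0.037 m), for 0.1 s.
At the end, for the whole second after the job is handed in: The short punch hangs still and upright (within 0.12 rad) in the free fork, within 7 mm of the seat, underside 23 to 29 mm above the desk; the picker hangs still in its stand, within 7 mm of the mouth's centre, 132 to 140 mm high, upright; the other three punches are within 15 mm of their start (horizontal distance between short_punch and free_fork below 0.007 m and height (world z) of short_punch between 0.023 and 0.029 m and angle between each of short_punch, picker's own z axis and vertical below 0.12 rad and linear speed of each of short_punch, picker below 0.02 m/s and horizontal distance between picker and stand_mouth below 0.007 m and height (world z) of picker between 0.132 and 0.14 m and distance of each of long_punch_a, long_punch_b, hung_punch from where it was at the start of the episode below 0.015 m); the robot touches nothing.
It fails at once if the short punch is pressed against the die block with more than 25 N (contact force between short_punch and die_block above 25 N).
It fails at once if the fingers touch a punch (contact force between the fingers and short_punch above 0.5 N or contact force between the fingers and long_punch_a above 0.5 N or contact force between the fingers and long_punch_b above 0.5 N or contact force between the fingers and hung_punch above 0.5 N).
It fails at once if another punch is pulled out of place (moved 30 mm) (distance of any of long_punch_a, long_punch_b, hung_punch from where it was at the start of the episode above 0.03 m).
It fails at once if a bystander is moved by more than 30 mm (distance of any of awl, spool_brown, cork_block, beveler, skiver, dye_bottle from where it was at the start of the episode above 0.03 m).
It also fails if it takes over 59 s, if anything falls off the work surface, if the arm or the gripper's body presses on something with over 40 N, if the wrist force passes 120 N, or if a joint passes its speed limit or range.

ROBOT

A 6-joint arm with a two-finger parallel gripper is mounted at the origin on a cart in front of the work surface, level with it; the furniture and walls round the work are solid. World frame = base frame: x ahead of the robot, y to its left, z up, the work surface at z = 0. Lengths are in m, angles in degrees, forces in N, time in s.
With the tool pointing down it reaches from about 0.25 to 0.725 m from the base axis. Payload 9.7 kg.
Tool frame: the origin (TCP) lies at the very end of the fingers, on their centre line; the grasp point (between the pads) lies 19 mm behind it; x points along the fingers, z is the direction in which the jaws open and shut, and the axes are right-handed (so a half turn about x gives the same grasp; the last joint's range is limited). The gripper opens to 85 mm and grips with 20 to 120 N. Pads are 22 mm wide; open, the fingers measure 114 mm over their backs; the gripper's body (76 mm by 85 mm) begins 54 mm behind the grasp point. The pads swing forward as they close: fully open they stand 13 mm farther back than shut.
Start: joints at [-69.958, 4.979, 10.078, 95.1, 0, 90], TCP at [0.188, -0.517, 0.231] pointing down, gripper open.
Joint ranges: [-179.16, 179.16], [-48.56, 103.87], [-65.8, 70.77], [-126.05, 130.52], [-82.76, 87.17], [-180, 180]. Speed limits (degrees/s): [127.2, 127.2, 147.25, 180, 180, 180].

INTERFACE

Orientations are given as [roll, pitch, yaw] about the fixed x, y, z axes, in that order (R = Rz(yaw) Ry(pitch) Rx(roll)).
In Python, from workcell import sensors, vision, job_done gives the robot as it stands.
- The arm moves only by the tool carry_out, never from a script. Its argument "increments" is a list of rows, each a list of 7 numbers: the turn, a rotation vector about the tool's x, y, z in degrees, then the shift along the tool's x, y, z in mm, then the opening in per cent of the stroke, from 0 (shut) to 100 (fully open). A call has 1 to 12 rows; each row shifts and turns the commanded pose from where the row before left it, along the tool's axes as they then stand; what a row does not reach is not made up. A row lasts 1/8 s, in which the tool goes at most 62.5 mm and 10.7 degrees, less where a joint would pass 70% of its speed; a pose out of reach is approached as far as the arm can. A call is refused whole if a number of a shift passes 62.5 or a number of a turn 10.7, either way. A call with a gripper value outside its range is refused whole. The fingers move at their own pace and stop on an object; "squeeze" is the grip in N (left out, the last holds). Time passes only in rows, so rows that do not move let the fingers close. It gives the time, the measured TCP pose, the force and the opening at its end, in the units of the state.
- sensors.get_obs(): the state, without advancing time (a new reading comes with each control period).
- vision.camera(name): name is "side" or "top"; returns the picture (420x560x3 uint8, red, green, blue); there is no depth.
- vision.calibration(name): a dict with "camera_matrix" (3x3 intrinsics, pixels), "extrinsics" (4x4, takes a point from world to camera coordinates). Camera axes: x right, y up, looking along -z (the intrinsics and any distortion apply to the point x, -y, -z); pixel columns grow to the right and rows downward; lengths in m; the calibration is good to about 2 mm. A picture is of the moment at which its call begins. calibration takes no time and is no camera call.
- job_done(): hands the job in, once; it reports no verdict.
The state is a dict: "time": time; "q": joint angles; "qd": joint speeds; "joint_efforts": joint torques, N m; "ee_pos": TCP position; "tcp_rot": TCP orientation; "wrist_force": force on the tool from outside, world axes, zero at the start; "torque": the same for the moment, N m; "opening": finger opening in m.
Only numpy, scipy, OpenCV 4.12 (cv2) and the standard library are available. Lean on these libraries where they do the work, as an engineer would, in place of code of your own. Each camera call takes 0.05 s, during which the arm holds its last target.

## Working session

There is one attempt and no reset: what is moved stays moved. The work goes in short steps, Python scripts to look and compute and a tool call to move; the robot and the scene stay as the last step left them, time stands still between calls to the robot, and variables do not carry over. Pictures are saved under pics/ and viewed, and the job is handed in when it is done.

Besides the shell and the picture viewer there is one more tool, called after "Emit:" as name(argument=value, ...), one argument or row to a line, values as JSON. carry_out: Moves the arm, as the interface text tells. Its arguments: {"type":"object","properties":{"increments":{"type":"array"},"squeeze":{"type":"number"}},"required":["increments"]}

```bash
ls; mkdir -p pics
python3 - <<'E'
from workcell import sensors, vision
import cv2
o=sensors.get_obs();print(o)
for n in("side","top"):
    im=vision.camera(n);cv2.imwrite(f"pics/{n}0.png",im[:,:,::-1]);cv2.imwrite(f"{n}0raw.png",im[:,:,::-1])
    print(n,vision.calibration(n))
E
```

```text
pics
{'time': 0.0, 'q': array([-6.99589576e+01,  5.01167481e+00,  1.00340884e+01,  9.50996355e+01,
       -1.89510398e-03,  9.00012012e+01]), 'qd': array([-0.06294574,  0.06970191,  0.00138375,  0.02467062, -0.04813224,
        0.02067371]), 'joint_efforts': array([-7.70757033e-04, -5.20380092e+01,  4.64811158e+01,  1.59479119e-02,
       -2.09600444e-05, -2.11472457e-05]), 'ee_pos': array([ 0.18839306, -0.5164818 ,  0.23057428]), 'tcp_rot': array([-178.59298573,   89.92275482,  111.44685675]), 'wrist_force': array([-0.30644367, -0.7683386 , -0.14586498]), 'torque': array([-0.02423584,  0.01217786,  0.01093348]), 'opening': 0.08554469476173249}
side {'camera_matrix': array([[484.31738758,   0.        , 282.72250853],
       [  0.        , 484.31738758, 212.26929289],
       [  0.        ,   0.        ,   1.        ]]), 'extrinsics': array([[-0.99811831,  0.05782719,  0.02039271,  0.51529766],
       [-0.00691553, -0.43661541,  0.89962167, -0.11656734],
       [ 0.06092636,  0.89778784,  0.43619374, -1.3419838 ],
       [ 0.        ,  0.        ,  0.        ,  1.        ]])}
top {'camera_matrix': array([[415.91419617,   0.        , 279.43445898],
       [  0.        , 415.91419617, 212.42099833],
       [  0.        ,   0.        ,   1.        ]]), 'extrinsics': array([[-5.94924344e-04, -9.99999822e-01, -3.85467536e-05,
        -1.06556872e-02],
       [ 9.96802206e-01, -5.96102130e-04,  7.99062426e-02,
        -5.57850806e-01],
       [-7.99062514e-02,  9.11467993e-06,  9.96802383e-01,
        -1.04364892e+00],
       [ 0.00000000e+00,  0.00000000e+00,  0.00000000e+00,
         1.00000000e+00]])}
```

View pics/side0.png

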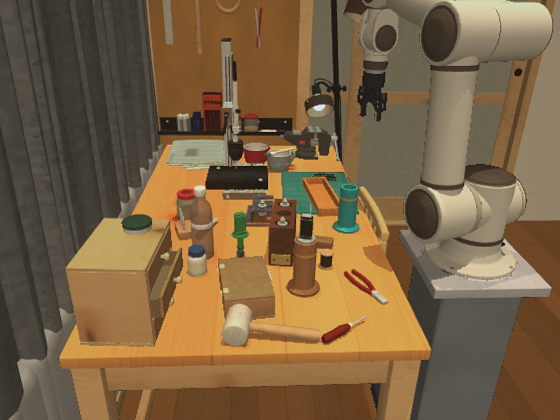

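View pics/top0.png

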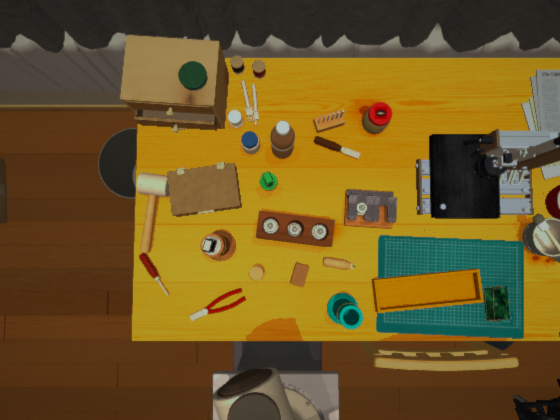

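Run:
```python
import cv2
t=cv2.imread("top0raw.png");s=cv2.imread("side0raw.png")
def c(im,x,y,w,h,k,n): cv2.imwrite("pics/"+n,cv2.resize(im[y:y+h,x:x+w],None,fx=k,fy=k,interpolation=cv2.INTER_CUBIC))
c(t,190,195,160,80,5,"t1.png")
c(t,330,170,80,80,7,"t2.png")
c(s,190,170,170,130,4.7,"s1.png")
```

```text
(no output)
```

View pics/t1.png

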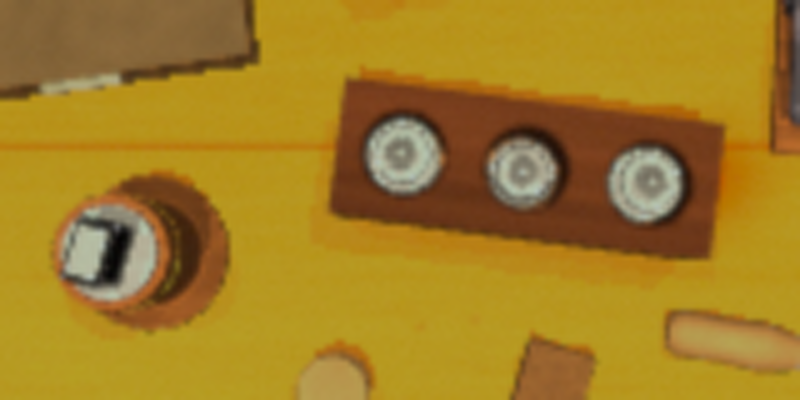

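View pics/t2.png

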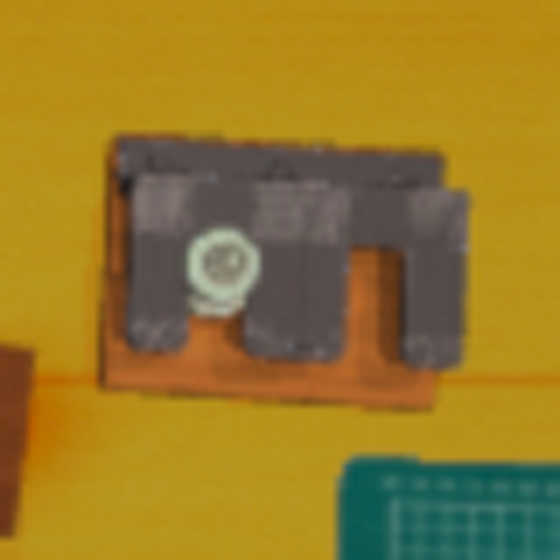

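View pics/s1.png

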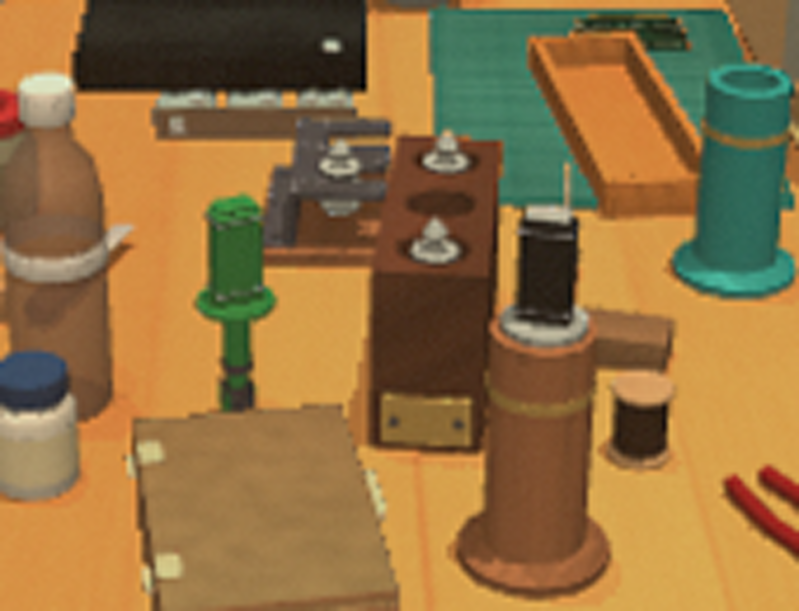

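```bash
cat > h.py <<'E'
import numpy as np
from workcell import sensors, vision
from scipy.optimize import least_squares
def proj(n,P):
    c=vision.calibration(n);P=np.atleast_2d(P);E=c["extrinsics"];K=c["camera_matrix"]
    p=P@E[:3,:3].T+E[:3,3];p=p*[1,-1,-1];u=p@K.T;return u[:,:2]/u[:,2:]
def unproj(n,uv,z):
    c=vision.calibration(n);E=c["extrinsics"];K=c["camera_matrix"];uv=np.atleast_2d(uv).astype(float)
    d=np.c_[uv,np.ones(len(uv))]@np.linalg.inv(K).T*[1,-1,-1];R=E[:3,:3];C=-R.T@E[:3,3];d=d@R
    return C+d*((z-C[2])/d[:,2])[:,None]
def crop(im,x,y,w,h,k,n):
    import cv2;cv2.imwrite("pics/"+n,cv2.resize(im[y:y+h,x:x+w],None,fx=k,fy=k,interpolation=cv2.INTER_CUBIC))
def px(p,x,y,k): return (np.atleast_2d(p)+.5)/k-.5+[x,y]
def fit(z,loc,tp=None,sd=None,x0=(0.4,0,0)):
    """rigid xy,yaw fit; loc local points with z; tp/sd list of (index,pixel)"""
    loc=np.array(loc,float)
    def f(v):
        c,s=np.cos(v[2]),np.sin(v[2]);W=np.c_[v[0]+c*loc[:,0]-s*loc[:,1],v[1]+s*loc[:,0]+c*loc[:,1],loc[:,2]+z]
        r=[]
        for n,l in(("top",tp),("side",sd)):
            for i,p in l or []: r.append(proj(n,W[i])[0]-p)
        return np.ravel(r)
    return least_squares(f,x0)
E
python3 - <<'E'
from h import *
import cv2
t=cv2.imread("top0raw.png");s=cv2.imread("side0raw.png")
crop(t,195,225,50,40,15,"t3.png")
crop(s,280,195,60,110,5.4,"s3.png")
crop(s,225,180,110,95,6,"s4.png")
# block top fit
P=px([(347,78),(724,124),(710,259),(331,211)],190,195,5)
r=fit(.112,[(.032,.09,0),(.032,-.09,0),(-.032,-.09,0),(-.032,.09,0)],list(zip([0,1,2,3],P)))
print("block top",r.x,np.degrees(r.x[2]),r.fun.round(2))
Q=px([(403,135),(505,141),(492,273),(374,264)],190,170,4.7)
r=fit(.112,[(.032,-.09,0),(-.032,-.09,0),(-.032,.09,0),(.032,.09,0)],None,list(zip([0,1,2,3],Q)))
print("block side",r.x,np.degrees(r.x[2]),r.fun.round(2))
print("long studs",unproj("top",px([(403,153),(650,181)],190,195,5),.129),"short",unproj("top",px([(522,170)],190,195,5),.0614))
P=px([(132,176),(468,190),(463,368),(127,345)],330,170,7)
r=fit(.052,[(.032,.06,0),(.032,-.06,0),(-.032,-.06,0),(-.032,.06,0)],list(zip([0,1,2,3],P)))
print("rack top",r.x,np.degrees(r.x[2]),r.fun.round(2))
print("hung stud",unproj("top",px([(224,262)],330,170,7),.0754))
E
```

```text
block top [ 0.51370146 -0.04777881 -0.12330931] -7.06510292519192 [-0.26 -0.26  0.53 -0.09  0.26  0.1  -0.53  0.24]
block side [ 0.51212749 -0.04684492 -0.12924142] -7.404987738675079 [-0.24 -0.64  0.39 -0.84  0.02  0.25 -0.15  0.87]
long studs [[ 0.51981973  0.01026924  0.129     ]
 [ 0.5068764  -0.10324276  0.129     ]] short [[ 0.51474571 -0.04681052  0.0614    ]]
rack top [ 0.5662027  -0.24196851 -0.054088  ] -3.0990143554861036 [ 0.11 -0.65  0.09 -0.1   0.01  0.01 -0.21  0.72]
hung stud [[ 0.56672575 -0.21120189  0.0754    ]]
```

View pics/t3.png

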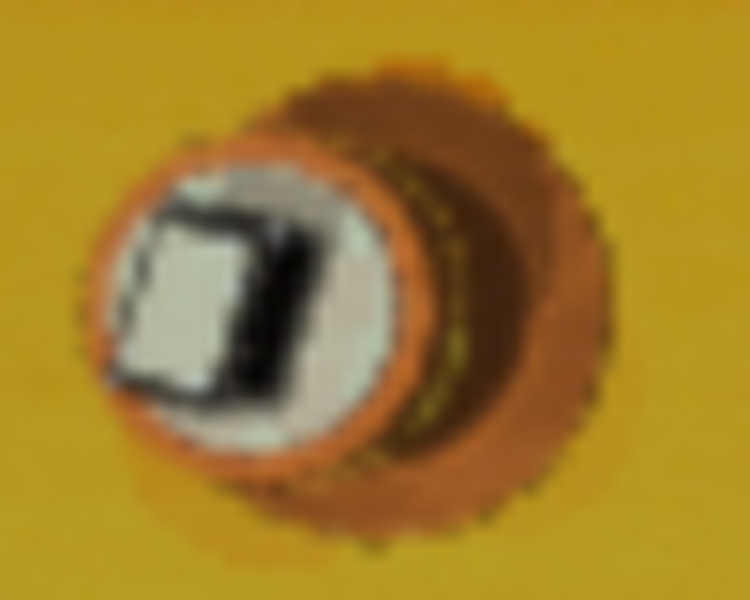

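View pics/s3.png

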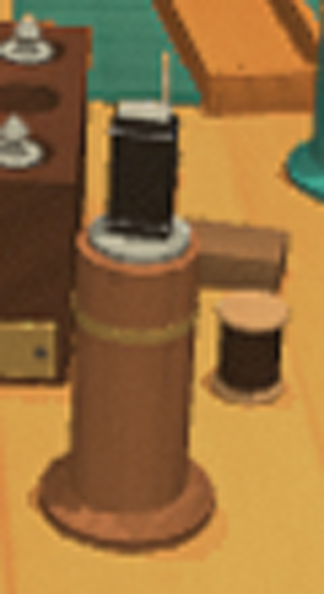

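View pics/s4.png

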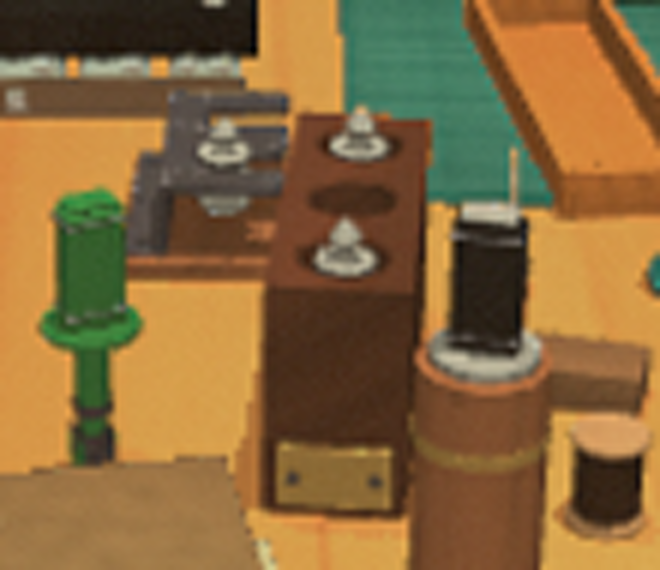

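Run:
```python
from h import *
k=lambda p:px(p,195,225,15)
print("rim",unproj("top",k([(258,306)]),.135),"collar",unproj("top",k([(245,308)]),.140),"griptop",unproj("top",k([(183,308)]),.196))
print("rim extents",unproj("top",k([(85,306),(432,306),(258,130),(258,482)]),.135))
g=unproj("top",k([(165,222),(250,240),(205,395),(115,378)]),.196)
print(g.round(4)); 
for a,b in((0,3),(1,2),(0,1),(3,2)):
    d=g[a]-g[b];print(np.degrees(np.arctan2(d[1],d[0])),np.linalg.norm(d))
# side, s3 off 280,195 k5.4
q=lambda p:px(p,280,195,5.4)
print("side collar",unproj("side",q([(140,237)]),.140),"griptop",unproj("side",q([(145,110)]),.196))
print("side rim ext",unproj("side",q([(76,245),(200,245)]),.135), "foot",unproj("side",q([(127,505)]),.0))
# predicted side px for points
for P in [(.474,.165,.135),(.474,.165,.140),(.474,.165,.196)]:
    print((proj("side",P)-[280,195]+.5)*5.4, (proj("top",P)-[195,225]+.5)*15)
```

```text
rim [[0.47463844 0.14320722 0.135     ]] collar [[0.47432816 0.14435479 0.14      ]] griptop [[0.47423492 0.14395549 0.196     ]]
rim extents [[0.47465407 0.16946795 0.135     ]
 [0.47462273 0.11679474 0.135     ]
 [0.50133337 0.14353855 0.135     ]
 [0.44806324 0.14287737 0.135     ]]
[[0.4864 0.1467 0.196 ]
 [0.4839 0.1346 0.196 ]
 [0.4619 0.1407 0.196 ]
 [0.4643 0.1535 0.196 ]]
-17.0979163363761 0.023112878202012473
-15.562290544273504 0.022775281047798683
78.06692533342188 0.012386687262289683
79.3398202259633 0.013028895396097065
side collar [[0.47535302 0.1522048  0.14      ]] griptop [[0.4746541 0.1433475 0.196    ]]
side rim ext [[0.50238385 0.14965766 0.135     ]
 [0.44917977 0.15079156 0.135     ]] foot [[0.4751237  0.14858194 0.        ]]
[[146.22814391 262.50333556]] [[114.87270846 310.80468861]]
[[146.72423247 252.17567897]] [[108.73834446 310.76171704]]
[[152.41737802 133.65480066]] [[ 35.31914424 310.24741139]]
```

```bash
cat > ov.py <<'E'
from h import *
import cv2
a=np.linspace(0,2*np.pi,60)
def circ(x,y,z,r): return np.c_[x+r*np.cos(a),y+r*np.sin(a),0*a+z]
def box(x,y,yaw,hx,hy,z,cx=0,cy=0):
    L=np.array([(hx,hy),(hx,-hy),(-hx,-hy),(-hx,hy),(hx,hy)])+[cx,cy];c,s=np.cos(yaw),np.sin(yaw)
    return np.c_[x+L@[c,-s],y+L@[s,c],np.full(5,z)]
def loc(x,y,yaw,u,v): return x+np.cos(yaw)*u-np.sin(yaw)*v,y+np.sin(yaw)*u+np.cos(yaw)*v
def ov(img,n,curves,x,y,w,h,k,out):
    im=cv2.resize(img[y:y+h,x:x+w],None,fx=k,fy=k,interpolation=cv2.INTER_CUBIC)
    for c in curves:
        p=(proj(n,c)-[x,y]+.5)*k-.5
        cv2.polylines(im,[np.round(p*8).astype(int).reshape(-1,1,2)],False,(255,255,0),1,cv2.LINE_AA,3)
    cv2.imwrite("pics/"+out,im)
E
python3 - <<'E'
from ov import *
S=(.4745,.1438);B=(.513,-.0473,np.radians(-7.1));R=(.5662,-.2420,np.radians(-3.1))
C=[circ(*S,.135,.027),circ(*S,.14,.022),circ(*S,0,.04),box(*S,np.radians(-14),.014,.009,.196),box(*B,.032,.09,.112),box(*B,.032,.09,0)]
for v in(-.058,0,.058): C.append(circ(*loc(*B,0,v),.112,.0195))
C.append(circ(*loc(*B,0,0),.043,.013));C.append(circ(*loc(*B,0,0),.0534,.007))
C+=[box(*R,.032,.06,.052),box(*R,.021,.01,.052,-.011,-.028),box(*R,.021,.01,.052,-.011,.028)]
C+=[circ(*loc(*R,0,.028),.057,.013)]
t=cv2.imread("top0raw.png");s=cv2.imread("side0raw.png")
ov(t,"top",C,195,180,155,80,5,"o1.png");ov(t,"top",C,335,175,80,60,9,"o2.png");ov(s,"side",C,225,185,110,112,5,"o3.png")
E
```

```text
(no output)
```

View pics/o1.png

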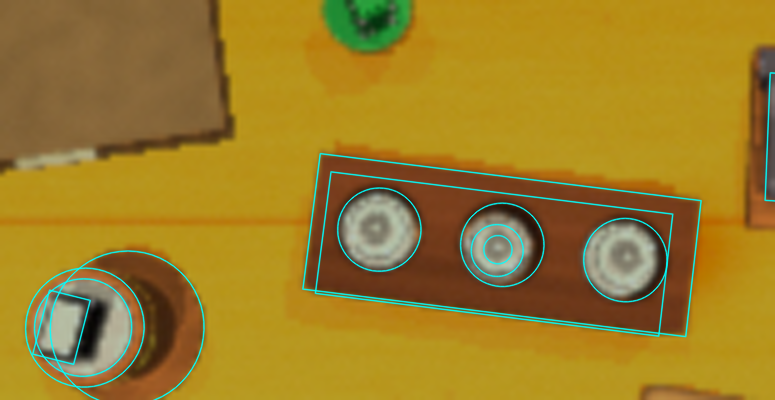

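View pics/o2.png

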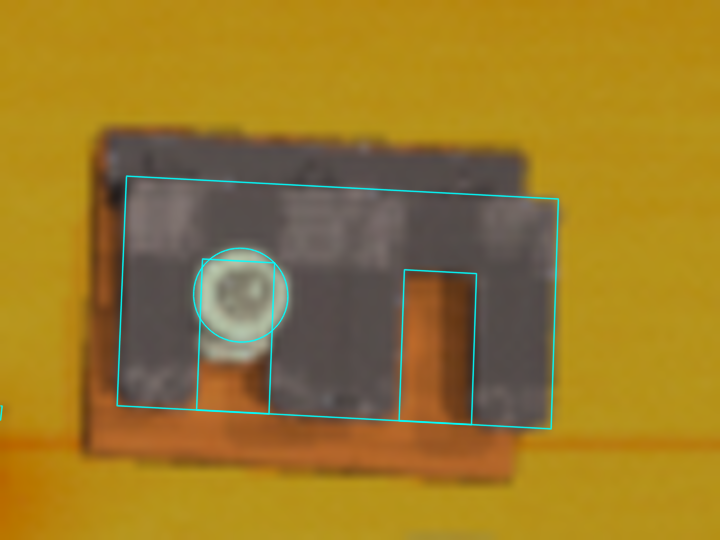

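View pics/o3.png

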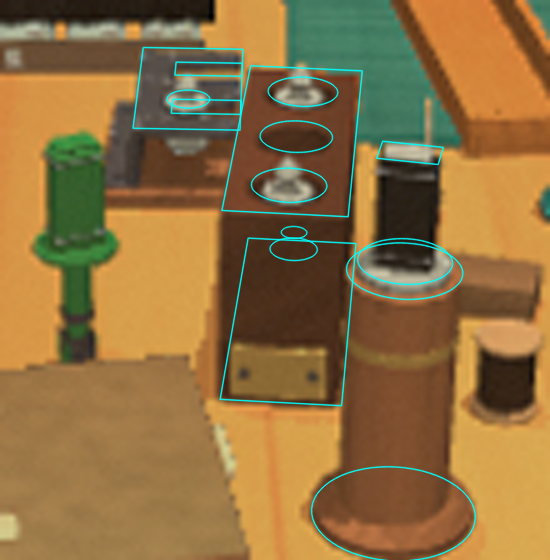

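```bash
cat >> h.py <<'E'
from scipy.spatial.transform import Rotation as Rot
def plan(target,yawdir=None,tilt=True):
    """target TCP xyz world, yawdir= desired tool z heading (deg). print shift in current tool axes, and after-turn axes"""
    o=sensors.get_obs();R=Rot.from_euler("xyz",o["tcp_rot"],degrees=True).as_matrix();p=np.array(o["ee_pos"])
    print("t",round(o["time"],2),"p",p.round(4),"F",np.round(o["wrist_force"],2),"open",round(o["opening"],4),"zhead",np.degrees(np.arctan2(R[1,2],R[0,2])).round(2),"x",R[:,0].round(4))
    if yawdir is not None:
        y=np.radians(yawdir);z=np.array([np.cos(y),np.sin(y),0]);x=np.array([0,0,-1.]);T=np.c_[x,np.cross(z,x),z]
        print("turn tool deg",Rot.from_matrix(R.T@T).as_rotvec(degrees=True).round(2))
        print("shift after turn mm",((np.array(target)-p)@T*1000).round(2))
    print("shift now mm",((np.array(target)-p)@R*1000).round(2))
E
python3 - <<'E'
from h import *
plan([.4745,.1438,.29],76)
plan([.4745,.1438,.29],-104)
import cv2
crop(cv2.imread("top0raw.png"),283,213,26,32,18,"t4.png")
E
```

```text
t 0.1 p [ 0.1884 -0.5165  0.2307] F [ 1.01  0.14 -0.47] open 0.0854 zhead -69.96 x [-4.0e-04  1.1e-03 -1.0e+00]
turn tool deg [-1.4596e+02 -2.0000e-02 -9.0000e-02]
shift after turn mm [ -59.35 -117.83  709.87]
shift now mm [ -58.7   495.05 -522.3 ]
t 0.1 p [ 0.1884 -0.5165  0.2307] F [ 1.01  0.14 -0.47] open 0.0854 zhead -69.96 x [-4.0e-04  1.1e-03 -1.0e+00]
turn tool deg [ 3.404e+01 -7.000e-02  2.000e-02]
shift after turn mm [ -59.35  117.83 -709.87]
shift now mm [ -58.7   495.05 -522.3 ]
```

View pics/t4.png

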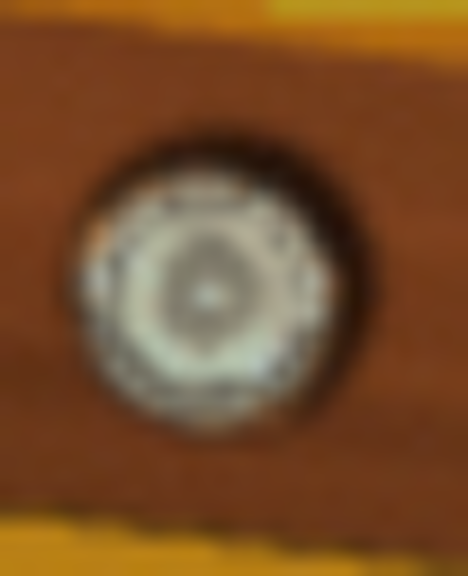

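Emit:
carry_out(
  increments=[
    [0, 0, 0, -4.9, 41.2, -43.5, 100],
    [0, 0, 0, -4.9, 41.2, -43.5, 100],
    [0, 0, 0, -4.9, 41.2, -43.5, 100],
    [0, 0, 0, -4.9, 41.2, -43.5, 100],
    [0, 0, 0, -4.9, 41.2, -43.5, 100],
    [0, 0, 0, -4.9, 41.2, -43.5, 100],
    [0, 0, 0, -4.9, 41.2, -43.5, 100],
    [0, 0, 0, -4.9, 41.2, -43.5, 100],
    [0, 0, 0, -4.9, 41.2, -43.5, 100],
    [0, 0, 0, -4.9, 41.2, -43.5, 100],
    [0, 0, 0, -4.9, 41.2, -43.5, 100],
    [0, 0, 0, -4.9, 41.2, -43.5, 100],
  ],
)

```text
time: 1.6
ee_pos: [0.4744, 0.1452, 0.29]
tcp_rot: [-13.4, 90.0, -83.4]
wrist_force: [1.4, -1.7, 0.7]
opening: 0.0858
```

Emit:
carry_out(
  increments=[
    [-10.5, 0, 0, 0, 0, 0, 100],
    [-10.5, 0, 0, 0, 0, 0, 100],
    [-10.5, 0, 0, 0, 0, 0, 100],
    [-10.5, 0, 0, 0, 0, 0, 100],
    [-10.5, 0, 0, 0, 0, 0, 100],
    [-10.5, 0, 0, 0, 0, 0, 100],
    [-10.5, 0, 0, 0, 0, 0, 100],
    [-10.5, 0, 0, 0, 0, 0, 100],
    [-10.5, 0, 0, 0, 0, 0, 100],
    [-10.5, 0, 0, 0, 0, 0, 100],
    [-10.5, 0, 0, 0, 0, 0, 100],
    [-10.5, 0, 0, 0, 0, 0, 100],
  ],
)

```text
time: 3.1
ee_pos: [0.474, 0.1431, 0.2897]
tcp_rot: [142.9, 90.0, -160.7]
wrist_force: [-0.0, -0.7, 0.4]
opening: 0.0857
```

Run:
```python
from h import *
plan([.4745,.1438,.215],76)
print(sensors.get_obs()["q"])
print("stud",unproj("top",px([(207,293)],283,213,18),.0614))
```

```text
t 3.1 p [0.474  0.1431 0.2897] F [-0.01 -0.68  0.36] open 0.0857 zhead 56.39 x [-7.e-04 -3.e-04 -1.e+00]
turn tool deg [-19.61  -0.03  -0.03]
shift after turn mm [74.7  -0.34  0.8 ]
shift now mm [74.7  -0.08  0.91]
[ 1.68013019e+01 -7.79284888e-01  1.07359005e+01  1.01558522e+02
 -1.88856877e-03  5.04126105e+01]
stud [[ 0.51423977 -0.04687716  0.0614    ]]
```

Emit:
carry_out(
  increments=[
    [-9.8, 0, 0, 20, 0, 0, 100],
    [-9.8, 0, 0, 20, 0, 0, 100],
    [0, 0, 0, 25, 0, 0.5, 100],
    [0, 0, 0, 25, 0, 0, 100],
    [0, 0, 0, 25, 0, 0, 100],
    [0, 0, 0, 15, 0, 0, 100],
    [0, 0, 0, 5.7, 0, 0, 100],
    [0, 0, 0, 0, 0, 0, 60],
  ],
  squeeze=60,
)

```text
time: 4.1
ee_pos: [0.4743, 0.1436, 0.1546]
tcp_rot: [-44.0, 90.0, 31.7]
wrist_force: [0.1, 0.5, 0.3]
opening: 0.0698
```

Run:
```python
from h import *
plan([.4745,.1438,.154],76)
import cv2
s=vision.camera("side")[:,:,::-1];t=vision.camera("top")[:,:,::-1]
crop(s,260,170,110,85,7,"s5.png");crop(t,180,210,70,55,11,"t5.png")
```

```text
t 4.1 p [0.4743 0.1436 0.1546] F [0.09 0.49 0.33] open 0.0698 zhead 75.64 x [ 1.e-04  1.e-04 -1.e+00]
turn tool deg [-0.36  0.01  0.01]
shift after turn mm [ 0.63 -0.2   0.21]
shift now mm [ 0.63 -0.2   0.21]
```

View pics/s5.png

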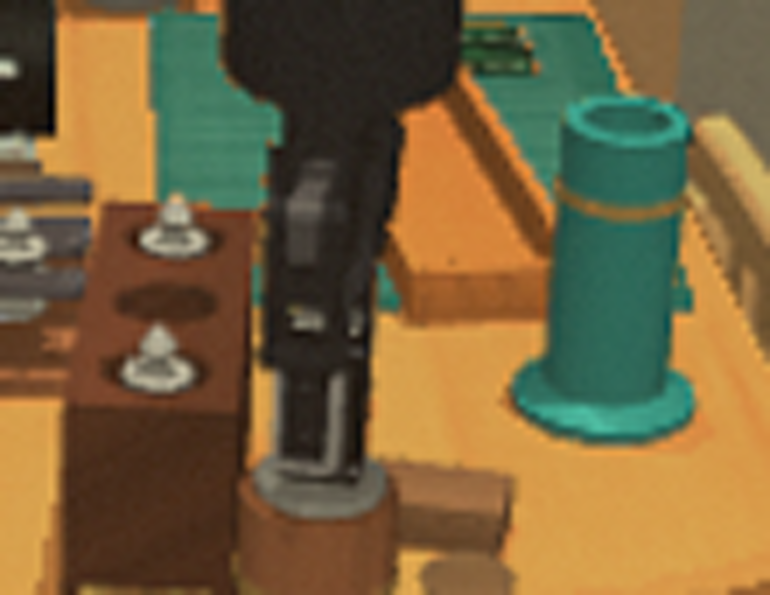

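View pics/t5.png

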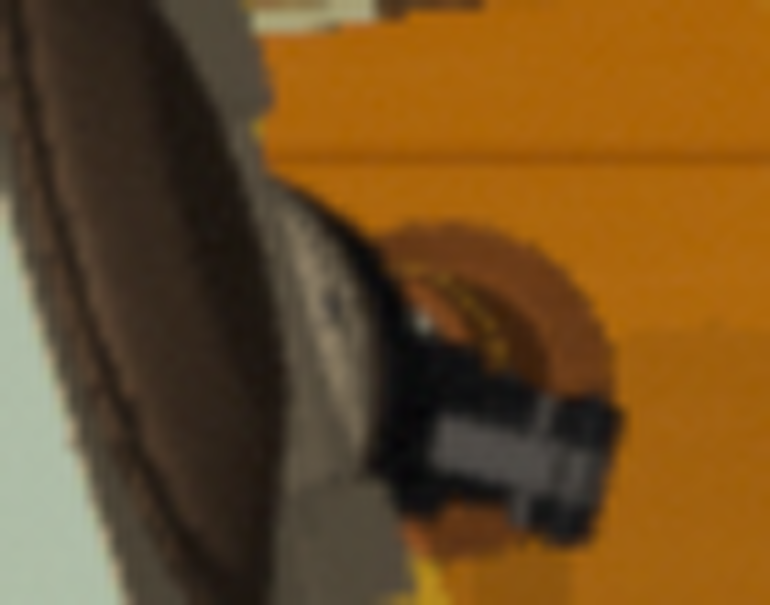

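Emit:
carry_out(
  increments=[
    [0, 0, 0, 0, 0, 0, 0],
    [0, 0, 0, 0, 0, 0, 0],
    [0, 0, 0, 0, 0, 0, 0],
    [0, 0, 0, 0, 0, 0, 0],
    [0, 0, 0, 0, 0, 0, 0],
    [0, 0, 0, 0, 0, 0, 0],
  ],
  squeeze=80,
)

```text
time: 4.95
ee_pos: [0.4745, 0.1437, 0.155]
tcp_rot: [-56.4, 89.9, 19.2]
wrist_force: [0.0, 0.1, 5.8]
opening: 0.0174
```

Emit:
carry_out(
  increments=[
    [0, 0, 0, -10, 0, 0, 0],
    [0, 0, 0, -25, 0, 0, 0],
    [0, 0, 0, -35, 0, 0, 0],
    [0, 0, 0, -35, 0, 0, 0],
    [0, 0, 0, -30, 0, 0, 0],
    [0, 0, 0, -15, 0, 0, 0],
    [0, 0, 0, 0, 0, 0, 0],
  ],
)

```text
time: 5.82
ee_pos: [0.4745, 0.1437, 0.3054]
tcp_rot: [-60.8, 89.9, 14.8]
wrist_force: [1.0, 0.2, -1.4]
opening: 0.0168
```

Run:
```python
from h import *
import cv2
plan([.514,-.0471,.31],76)
s=vision.camera("side")[:,:,::-1];t=vision.camera("top")[:,:,::-1]
cv2.imwrite("side6.png",s);cv2.imwrite("top6.png",t)
crop(s,240,90,120,150,4,"s6.png");crop(t,180,210,70,55,11,"t6.png")
```

```text
t 5.83 p [0.4745 0.1437 0.3054] F [ 1.03  0.17 -1.4 ] open 0.0168 zhead 75.64 x [ 1.3e-03  3.0e-04 -1.0e+00]
turn tool deg [-0.36  0.04  0.07]
shift after turn mm [  -4.63  -84.51 -175.55]
shift now mm [  -4.64  -85.61 -175.01]
```

View pics/s6.png

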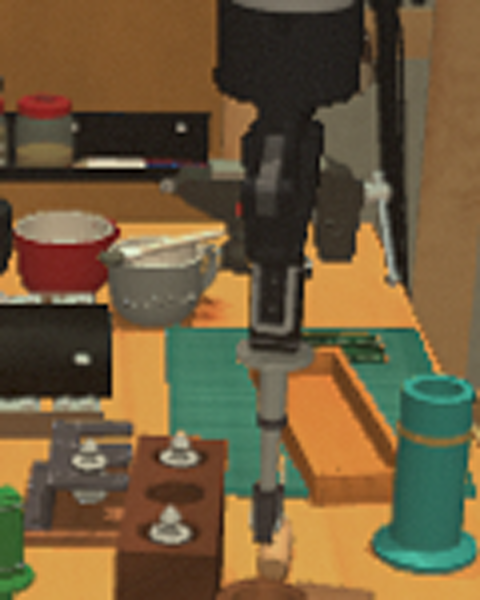

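View pics/t6.png

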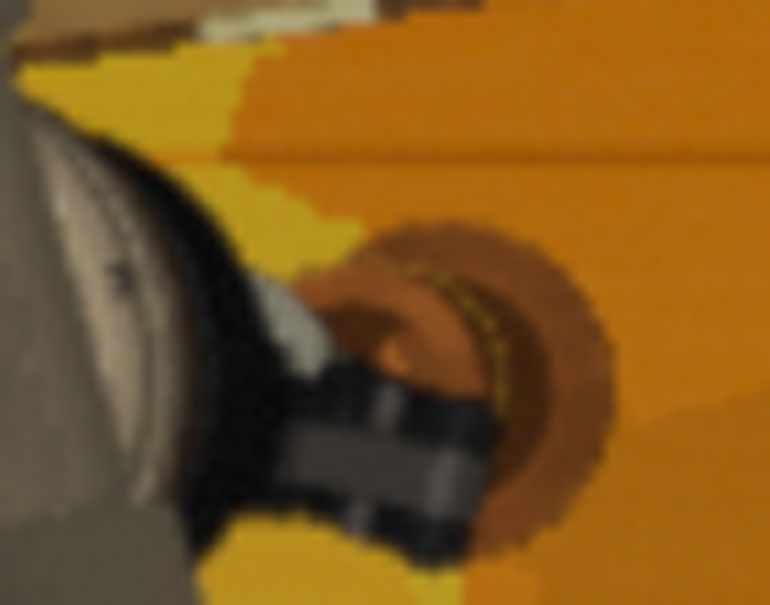

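Run:
```python
from ov import *
s=cv2.imread("side6.png")
S=(.4745,.1437);o=.2863
for L in (.08,.09,.1,.11,.12): print(L,(proj("side",(*S,o-L))-[240,90]+.5)*4-.5)
C=[circ(*S,o,.022),circ(*S,o+.005,.022),np.array([(*S,o),(*S,o-.1)])]+[circ(*S,o-L,.0145) for L in(.08,.1,.12)]
ov(s,"side",C,285,165,50,70,9,"o6.png"); crop(s,285,165,50,70,9,"o6n.png")
```

```text
0.08 [[268.37443031 485.26234962]]
0.09 [[267.63361455 501.14971955]]
0.1 [[266.89865914 516.91140982]]
0.11 [[266.1694948  532.54890589]]
0.12 [[265.44605337 548.06366985]]
```

View pics/o6.png

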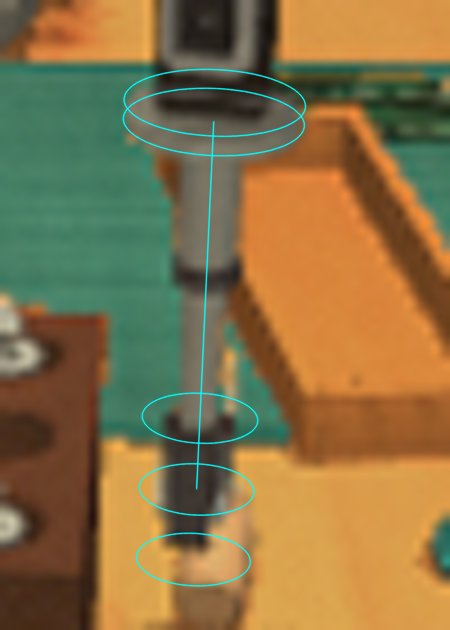

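View pics/o6n.png

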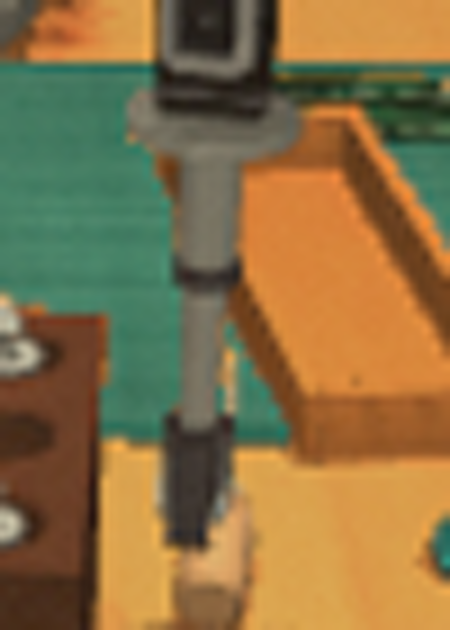

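Emit:
carry_out(
  increments=[
    [0, 0, 0, 0, -10, -20, 0],
    [0, 0, 0, 0, -20, -40, 0],
    [0, 0, 0, 0, -22, -45, 0],
    [0, 0, 0, 0, -20, -40, 0],
    [0, 0, 0, 0, -11, -25, 0],
    [0, 0, 0, 0, -2.4, -5, 0],
    [0, 0, 0, 0, 0, 0, 0],
  ],
)

```text
time: 6.8
ee_pos: [0.5133, -0.0469, 0.3037]
tcp_rot: [87.6, 89.9, 163.2]
wrist_force: [0.4, 0.1, -1.4]
opening: 0.017
```

Run:
```python
from ov import *
plan([.5138,-.047,.22],76)
o=sensors.get_obs();p=o["ee_pos"]
s=vision.camera("side")[:,:,::-1].copy();t=vision.camera("top")[:,:,::-1].copy()
cv2.imwrite("side7.png",s);cv2.imwrite("top7.png",t)
S=(p[0],p[1]);oz=p[2]-.019;B=(.513,-.0473,np.radians(-7.1))
C=[circ(*S,oz,.022),np.array([(*S,oz),(*S,oz-.11)]),circ(*loc(*B,0,0),.112,.0195)]
ov(s,"side",C,250,150,70,85,7,"o7.png"); crop(t,250,190,90,80,8,"t7.png")
```

```text
t 6.8 p [ 0.5133 -0.0469  0.3037] F [ 0.4   0.06 -1.35] open 0.017 zhead 75.61 x [-1.2e-03  4.0e-04 -1.0e+00]
turn tool deg [-0.39  0.   -0.07]
shift after turn mm [ 8.37e+01 -5.10e-01  7.00e-02]
shift now mm [ 8.37e+01 -6.20e-01  7.00e-02]
```

View pics/o7.png

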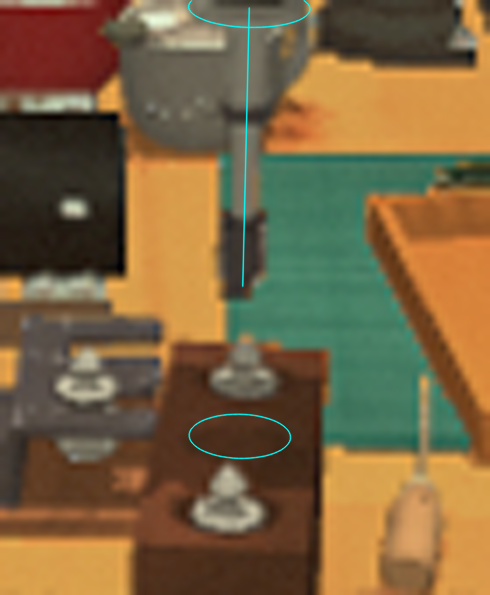

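View pics/t7.png

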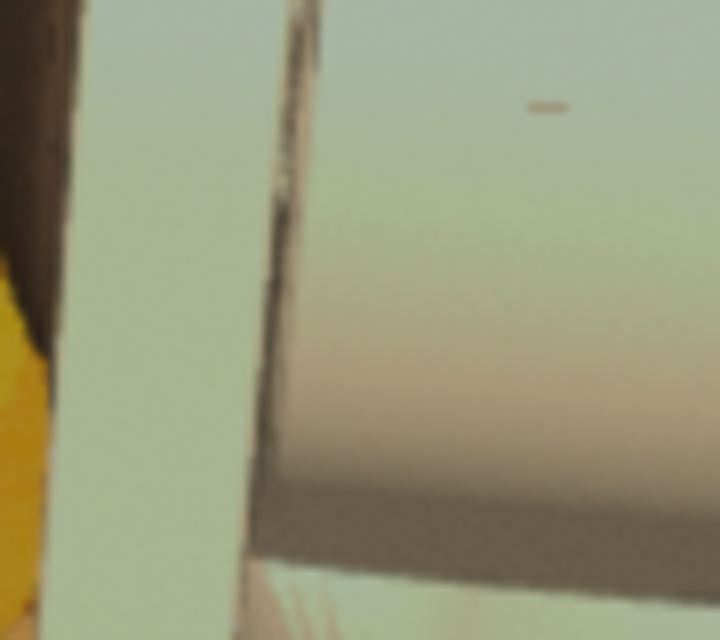

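Emit:
carry_out(
  increments=[
    [0, 0, 0, 10, -0.5, 0, 0],
    [0, 0, 0, 20, 0, 0, 0],
    [0, 0, 0, 20, 0, 0, 0],
    [0, 0, 0, 15, 0, 0, 0],
    [0, 0, 0, 10, 0, 0, 0],
    [0, 0, 0, 10, 0, 0, 0],
    [0, 0, 0, 5, 0, 0, 0],
    [0, 0, 0, 5, 0, 0, 0],
    [0, 0, 0, 0, 0, 0, 0],
  ],
)

```text
time: 8.02
ee_pos: [0.514, -0.0472, 0.2092]
tcp_rot: [96.9, 90.0, 172.5]
wrist_force: [0.4, 0.4, -1.5]
opening: 0.0172
```

Run:
```python
from h import *
plan([.5138,-.047,.19],76)
```

```text
t 8.03 p [ 0.514  -0.0472  0.2092] F [ 0.45  0.42 -1.51] open 0.0172 zhead 75.64 x [-2.e-04  0.e+00 -1.e+00]
turn tool deg [-0.36 -0.   -0.01]
shift after turn mm [19.24  0.2   0.2 ]
shift now mm [19.24  0.2   0.2 ]
```

Emit:
carry_out(
  increments=[
    [0, 0, 0, 2, 0, 0, 0],
    [0, 0, 0, 2, 0, 0, 0],
    [0, 0, 0, 2, 0, 0, 0],
    [0, 0, 0, 2, 0, 0, 0],
  ],
)

```text
time: 8.52
ee_pos: [0.514, -0.0472, 0.2012]
tcp_rot: [65.3, 90.0, 140.9]
wrist_force: [0.5, 0.2, -1.8]
opening: 0.0171
```

Emit:
carry_out(
  increments=[
    [0, 0, 0, 1, 0, 0, 0],
    [0, 0, 0, 1, 0, 0, 0],
    [0, 0, 0, 1, 0, 0, 0],
    [0, 0, 0, 1, 0, 0, 0],
  ],
)

```text
time: 9.02
ee_pos: [0.514, -0.0472, 0.1973]
tcp_rot: [128.7, 90.0, -155.7]
wrist_force: [0.7, 0.7, -1.5]
opening: 0.0171
```

Emit:
carry_out(
  increments=[
    [0, 0, 0, 1, 0, 0, 0],
    [0, 0, 0, 1, 0, 0, 0],
    [0, 0, 0, 1, 0, 0, 0],
  ],
)

```text
time: 9.4
ee_pos: [0.514, -0.0472, 0.1943]
tcp_rot: [58.5, 90.0, 134.1]
wrist_force: [-0.5, 0.3, -1.5]
opening: 0.0169
```

Emit:
carry_out(
  increments=[
    [0, 0, 0, 1, 0, 0, 0],
    [0, 0, 0, 1, 0, 0, 0],
    [0, 0, 0, 1, 0, 0, 0],
  ],
)

```text
time: 9.78
ee_pos: [0.514, -0.0472, 0.1913]
tcp_rot: [-6.7, 90.0, 69.0]
wrist_force: [0.4, -0.5, -2.0]
opening: 0.0173
```

Emit:
carry_out(
  increments=[
    [0, 0, 0, 1, 0, 0, 0],
    [0, 0, 0, 1, 0, 0, 0],
  ],
)

```text
time: 10.02
ee_pos: [0.514, -0.0472, 0.1893]
tcp_rot: [-60.4, 90.0, 15.3]
wrist_force: [0.3, 0.4, -2.3]
opening: 0.0173
```

Emit:
carry_out(
  increments=[
    [0, 0, 0, 1, 0, 0, 0],
    [0, 0, 0, 1, 0, 0, 0],
  ],
)

```text
time: 10.28
ee_pos: [0.514, -0.0472, 0.1873]
tcp_rot: [-122.4, 90.0, -46.7]
wrist_force: [-0.3, -0.8, -1.5]
opening: 0.017
```

Emit:
carry_out(
  increments=[
    [0, 0, 0, 1, 0, 0, 0],
    [0, 0, 0, 1, 0, 0, 0],
  ],
)

```text
time: 10.52
ee_pos: [0.514, -0.0472, 0.1853]
tcp_rot: [-12.3, 90.0, 63.4]
wrist_force: [0.5, -0.1, -1.7]
opening: 0.0169
```

Emit:
carry_out(
  increments=[
    [0, 0, 0, 1, 0, 0, 0],
    [0, 0, 0, 1, 0, 0, 0],
  ],
)

```text
time: 10.78
ee_pos: [0.514, -0.0472, 0.1833]
tcp_rot: [74.4, 90.0, 150.1]
wrist_force: [-0.5, -0.4, -1.7]
opening: 0.0173
```

Emit:
carry_out(
  increments=[
    [0, 0, 0, 1, 0, 0, 0],
    [0, 0, 0, 1, 0, 0, 0],
  ],
)

```text
time: 11.02
ee_pos: [0.514, -0.0472, 0.1813]
tcp_rot: [-24.9, 90.0, 50.8]
wrist_force: [0.3, -0.6, -1.6]
opening: 0.0174
```

Emit:
carry_out(
  increments=[
    [0, 0, 0, 1, 0, 0, 0],
  ],
)

```text
time: 11.15
ee_pos: [0.5141, -0.0472, 0.1804]
tcp_rot: [-89.8, 90.0, -14.2]
wrist_force: [-1.0, 0.4, -1.7]
opening: 0.0169
```

Emit:
carry_out(
  increments=[
    [0, 0, 0, 1, 0, 0, 0],
  ],
)

```text
time: 11.28
ee_pos: [0.5143, -0.0473, 0.1796]
tcp_rot: [-83.8, 90.0, -8.2]
wrist_force: [0.7, -0.1, 3.0]
opening: 0.0171
```

Emit:
carry_out(
  increments=[
    [0, 0, 0, 1, 0, 0, 0],
  ],
)

```text
time: 11.4
ee_pos: [0.5144, -0.0473, 0.1791]
tcp_rot: [-83.9, 89.9, -8.3]
wrist_force: [0.2, -0.1, 6.1]
opening: 0.0174
```

Emit:
carry_out(
  increments=[
    [0, 0, 0, 0.5, 0, 0, 0],
  ],
)

```text
time: 11.52
ee_pos: [0.5144, -0.0473, 0.1788]
tcp_rot: [-81.4, 89.9, -5.8]
wrist_force: [1.0, -0.4, 7.2]
opening: 0.0171
```

Emit:
carry_out(
  increments=[
    [0, 0, 0, 0.5, 0, 0, 0],
  ],
)

```text
time: 11.65
ee_pos: [0.5145, -0.0473, 0.1785]
tcp_rot: [-80.8, 89.9, -5.2]
wrist_force: [-0.2, -0.3, 6.9]
opening: 0.0173
```

Emit:
carry_out(
  increments=[
    [0, 0, 0, 0.5, 0, 0, 0],
  ],
)

```text
time: 11.78
ee_pos: [0.5145, -0.0473, 0.1781]
tcp_rot: [-80.6, 89.9, -5.0]
wrist_force: [0.3, 0.2, 7.4]
opening: 0.0171
```

Emit:
carry_out(
  increments=[
    [0, 0, 0, 0.5, 0, 0, 0],
  ],
)

```text
time: 11.9
ee_pos: [0.5145, -0.0473, 0.1776]
tcp_rot: [-79.4, 89.9, -3.7]
wrist_force: [-0.3, -0.3, 5.5]
opening: 0.0169
```

Emit:
carry_out(
  increments=[
    [0, 0, 0, 0.5, 0, 0, 0],
  ],
)

```text
time: 12.02
ee_pos: [0.5143, -0.0472, 0.1766]
tcp_rot: [-77.1, 89.9, -1.4]
wrist_force: [-0.2, -0.1, 2.1]
opening: 0.0168
```

Emit:
carry_out(
  increments=[
    [0, 0, 0, 0.5, 0, 0, 0],
  ],
)

```text
time: 12.15
ee_pos: [0.5139, -0.0472, 0.1752]
tcp_rot: [96.2, 90.0, 171.9]
wrist_force: [-0.2, -0.3, -3.0]
opening: 0.0171
```

Emit:
carry_out(
  increments=[
    [0, 0, 0, 0.5, 0, 0, 0],
  ],
)

```text
time: 12.28
ee_pos: [0.5137, -0.0472, 0.1742]
tcp_rot: [98.3, 89.9, 173.9]
wrist_force: [0.1, 0.4, -3.2]
opening: 0.0168
```

Emit:
carry_out(
  increments=[
    [0, 0, 0, 0.7, 0, 0, 0],
  ],
)

```text
time: 12.4
ee_pos: [0.5137, -0.0472, 0.1736]
tcp_rot: [99.1, 89.9, 174.7]
wrist_force: [-0.7, 0.2, -2.4]
opening: 0.0171
```

Emit:
carry_out(
  increments=[
    [0, 0, 0, 0.7, 0, 0, 0],
  ],
)

```text
time: 12.52
ee_pos: [0.5139, -0.0472, 0.1732]
tcp_rot: [98.8, 90.0, 174.5]
wrist_force: [0.3, -0.6, -1.8]
opening: 0.0172
```

Emit:
carry_out(
  increments=[
    [0, 0, 0, 0.7, 0, 0, 0],
  ],
)

```text
time: 12.65
ee_pos: [0.514, -0.0472, 0.1727]
tcp_rot: [81.8, 90.0, 157.5]
wrist_force: [-0.4, -0.3, -0.8]
opening: 0.0169
```

Emit:
carry_out(
  increments=[
    [0, 0, 0, 0.7, 0, 0, 0],
  ],
)

```text
time: 12.78
ee_pos: [0.5141, -0.0472, 0.1721]
tcp_rot: [-66.0, 90.0, 9.6]
wrist_force: [-0.6, -0.2, -1.9]
opening: 0.0172
```

Emit:
carry_out(
  increments=[
    [0, 0, 0, 0.7, 0, 0, 0],
  ],
)

```text
time: 12.9
ee_pos: [0.5141, -0.0472, 0.1715]
tcp_rot: [-81.8, 90.0, -6.2]
wrist_force: [0.0, -0.2, -0.0]
opening: 0.0172
```

Emit:
carry_out(
  increments=[
    [0, 0, 0, 0.6, 0, 0, 0],
  ],
)

```text
time: 13.02
ee_pos: [0.5141, -0.0472, 0.1711]
tcp_rot: [-78.7, 90.0, -3.0]
wrist_force: [-0.5, -0.4, 0.8]
opening: 0.0168
```

Emit:
carry_out(
  increments=[
    [0, 0, 0, 0.6, 0, 0, 0],
  ],
)

```text
time: 13.15
ee_pos: [0.5141, -0.0472, 0.1706]
tcp_rot: [-81.4, 90.0, -5.8]
wrist_force: [-0.7, -0.2, 3.2]
opening: 0.0173
```

Emit:
carry_out(
  increments=[
    [0, 0, 0, -2, 0, 0, 0],
    [0, 0, 0, -4, 0, 0, 0],
    [0, 0, 0, -6, 0, 0, 0],
    [0, 0, 0, -8, 0, 0, 0],
  ],
)

```text
time: 13.65
ee_pos: [0.5139, -0.0472, 0.1905]
tcp_rot: [96.3, 90.0, 171.9]
wrist_force: [-0.0, -0.2, -2.0]
opening: 0.0173
```

Emit:
carry_out(
  increments=[
    [0, 0, 0, -12, 0, 0, 0],
    [0, 0, 0, -12, 0, 0, 0],
    [0, 0, 0, -15, 0, 0, 0],
    [0, 0, 0, -20, 0, 0, 0],
    [0, 0, 0, -20, 0, 0, 0],
    [0, 0, 0, -20, 0, 0, 0],
    [0, 0, 0, -17, 0, 0, 0],
    [0, 0, 0, -10, 0, 0, 0],
    [0, 0, 0, 0, 0, 0, 0],
    [0, 0, 0, 0, 0, 0, 0],
  ],
)

```text
time: 14.9
ee_pos: [0.5139, -0.0472, 0.3156]
tcp_rot: [103.3, 90.0, 178.9]
wrist_force: [-0.5, -0.1, -3.1]
opening: 0.0169
```

Run:
```python
from ov import *
R=(.5662,-.2420,np.radians(-3.1))
seat=loc(*R,0.0,-.028);pre=loc(*R,-.066,-.028);print(seat,pre)
plan([*pre,.316],76)
p=sensors.get_obs()["ee_pos"]
s=vision.camera("side")[:,:,::-1].copy();cv2.imwrite("side8.png",s)
ov(s,"side",[circ(p[0],p[1],p[2]-.019-.108,.013),circ(p[0],p[1],p[2]-.019-.108-.031,.013)],245,140,80,75,8,"o8.png")
```

```text
(np.float64(0.5646857932364263), np.float64(-0.2699590267691339)) (np.float64(0.49878237299489636), np.float64(-0.26638982511213877))
t 14.9 p [ 0.5139 -0.0472  0.3156] F [-0.51 -0.09 -3.11] open 0.0169 zhead 75.64 x [-9.e-04  0.e+00 -1.e+00]
turn tool deg [-0.36 -0.01 -0.05]
shift after turn mm [  -0.41  -38.33 -216.31]
shift now mm [  -0.4   -39.69 -216.06]
```

View pics/o8.png

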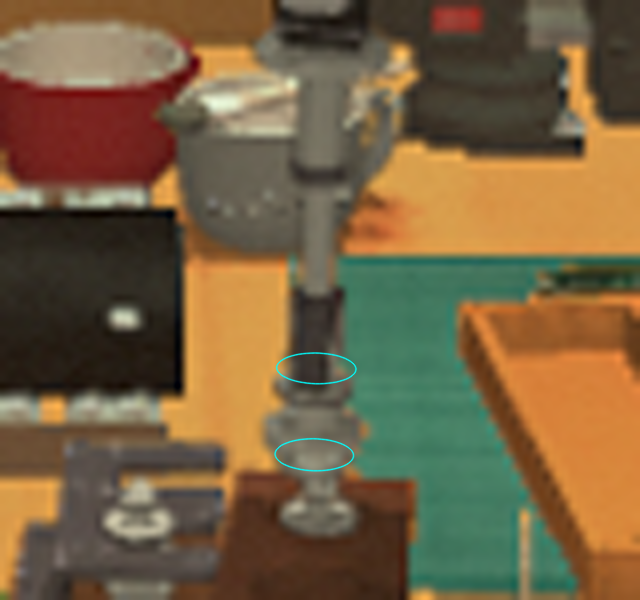

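Emit:
carry_out(
  increments=[
    [0, 0, 0, 0, -4, -20, 0],
    [0, 0, 0, 0, -6, -35, 0],
    [0, 0, 0, 0, -8, -45, 0],
    [0, 0, 0, 0, -8, -45, 0],
    [0, 0, 0, 0, -8, -40, 0],
    [0, 0, 0, 0, -4, -22, 0],
    [0, 0, 0, 0, -1.7, -9, 0],
    [0, 0, 0, 0, 0, 0, 0],
  ],
)

```text
time: 15.95
ee_pos: [0.499, -0.266, 0.316]
tcp_rot: [45.2, 90.0, 120.8]
wrist_force: [-0.6, 0.5, -2.6]
opening: 0.0174
```

Emit:
carry_out(
  increments=[
    [0, 0, 0, 15, 0, 0, 0],
    [0, 0, 0, 25, 0, 0, 0],
    [0, 0, 0, 25, 0, 0, 0],
    [0, 0, 0, 20, 0, 0, 0],
    [0, 0, 0, 10, 0, 0, 0],
    [0, 0, 0, 0, 0, 0, 0],
  ],
)

```text
time: 16.7
ee_pos: [0.4989, -0.2655, 0.2211]
tcp_rot: [66.5, 90.0, 142.2]
wrist_force: [-0.0, -0.5, -1.8]
opening: 0.0175
```

Run:
```python
from ov import *
R=(.5662,-.2420,np.radians(-3.1))
pre=loc(*R,-.066,-.028);plan([*pre,.192],76)
p=sensors.get_obs()["ee_pos"]
s=vision.camera("side")[:,:,::-1].copy();cv2.imwrite("side9.png",s)
t=vision.camera("top")[:,:,::-1].copy()
crop(s,230,120,90,115,6,"s9.png");crop(t,320,160,100,85,8,"t9.png")
for u in (.155,.16,.165): print(u,[((proj("side",(p[0],p[1],p[2]-u+h))-[230,120]+.5)*6)[0].round(1) for h in (0,.009,.016,.026,.031)])
```

```text
t 16.7 p [ 0.4989 -0.2655  0.2211] F [-0.04 -0.47 -1.79] open 0.0175 zhead 75.7 x [-4.e-04  3.e-04 -1.e+00]
turn tool deg [-0.3   0.01 -0.03]
shift after turn mm [29.1 -0.1 -0.9]
shift now mm [29.1  -0.12 -0.9 ]
0.155 [array([325.7, 450.8]), array([326.1, 435.1]), array([326.4, 422.7]), array([326.8, 405. ]), array([327. , 396.1])]
0.16 [array([325.5, 459.6]), array([325.9, 443.8]), array([326.2, 431.5]), array([326.6, 413.9]), array([326.8, 405. ])]
0.165 [array([325.3, 468.3]), array([325.7, 452.6]), array([325.9, 440.3]), array([326.4, 422.7]), array([326.6, 413.9])]
```

View pics/s9.png

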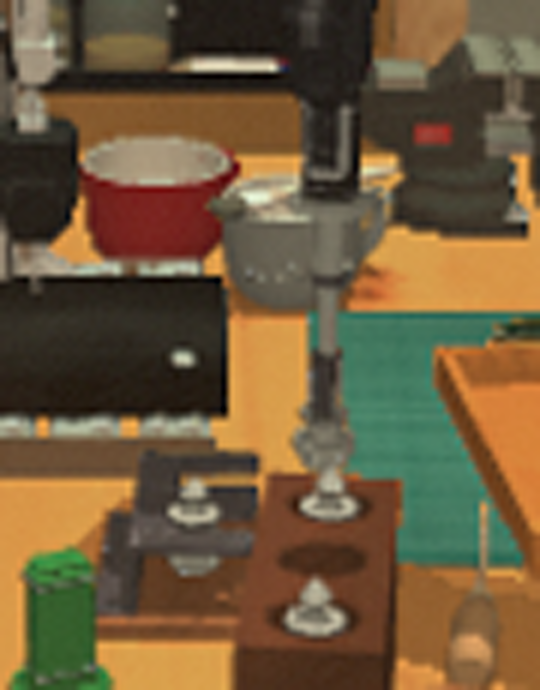

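View pics/t9.png

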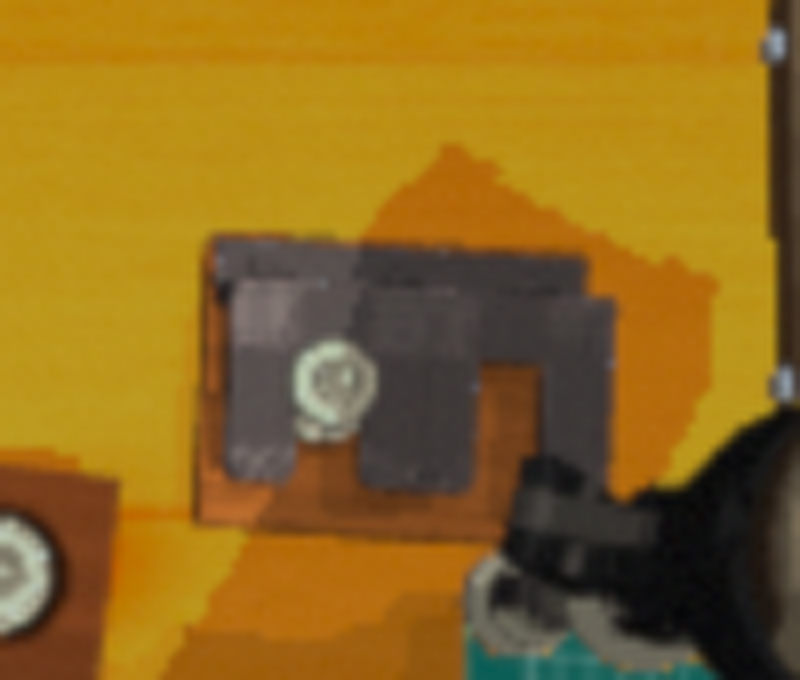

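Run:
```python
from ov import *
s=cv2.imread("side9.png");p=(.4989,-.2655,.2211)
ov(s,"side",[],268,172,36,36,16,"s9b.png")
for u in (.16,.165): print(u,[((proj("side",(p[0],p[1],p[2]-u+h))-[268,172]+.5)*16)[0].round(0) for h in (0,.009,.016,.026,.031)])
print((proj("side",(p[0],p[1],p[2]-.019-.109))-[268,172]+.5)*16)
```

```text
0.16 [array([260., 394.]), array([261., 352.]), array([262., 319.]), array([263., 272.]), array([263., 248.])]
0.165 [array([259., 417.]), array([260., 375.]), array([261., 342.]), array([262., 295.]), array([263., 272.])]
[[263.49002335 243.33458858]]
```

View pics/s9b.png

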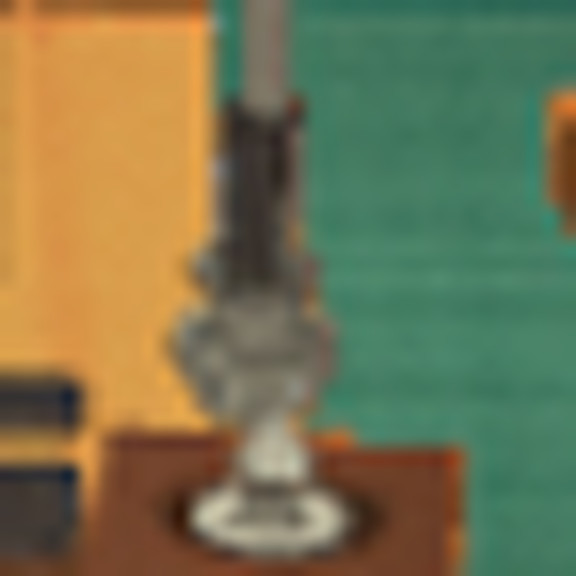

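Emit:
carry_out(
  increments=[
    [0, 0, 0, 10, 0, -0.9, 0],
    [0, 0, 0, 10, 0, 0, 0],
    [0, 0, 0, 6, 0, 0, 0],
    [0, 0, 0, 3.6, 0, 0, 0],
    [0, 0, 0, 0, 0, 0, 0],
  ],
)

```text
time: 17.42
ee_pos: [0.4986, -0.2672, 0.1913]
tcp_rot: [70.4, 90.0, 146.0]
wrist_force: [0.7, -1.2, -2.1]
opening: 0.0171
```

Run:
```python
from ov import *
R=(.5662,-.2420,np.radians(-3.1))
plan([*loc(*R,0.0,-.028),.1915],76)
plan([*loc(*R,-.045,-.028),.1915],76)
```

```text
t 17.43 p [ 0.4986 -0.2672  0.1913] F [ 0.68 -1.22 -2.1 ] open 0.0171 zhead 75.64 x [-3.e-04  2.e-04 -1.e+00]
turn tool deg [-0.36  0.01 -0.02]
shift after turn mm [ -0.16 -64.83  13.28]
shift now mm [ -0.19 -64.75  13.69]
t 17.43 p [ 0.4986 -0.2672  0.1913] F [ 0.68 -1.22 -2.1 ] open 0.0171 zhead 75.64 x [-3.e-04  2.e-04 -1.e+00]
turn tool deg [-0.36  0.01 -0.02]
shift after turn mm [ -0.16 -20.64   4.77]
shift now mm [ -0.17 -20.61   4.9 ]
```

Emit:
carry_out(
  increments=[
    [0, 0, 0, 0, -5, 1.2, 0],
    [0, 0, 0, 0, -8, 1.9, 0],
    [0, 0, 0, 0, -5, 1.2, 0],
    [0, 0, 0, 0, -2.6, 0.6, 0],
    [0, 0, 0, 0, 0, 0, 0],
  ],
)

```text
time: 18.05
ee_pos: [0.52, -0.2675, 0.1914]
tcp_rot: [83.2, 90.0, 158.9]
wrist_force: [0.1, -0.4, -2.8]
opening: 0.017
```

Run:
```python
from ov import *
R=(.5662,-.2420,np.radians(-3.1))
plan([*loc(*R,0.0,-.028),.1915],76)
s=vision.camera("side")[:,:,::-1].copy();t=vision.camera("top")[:,:,::-1].copy()
crop(s,235,165,70,60,9,"s10.png");crop(t,340,175,70,60,9,"t10.png")
```

```text
t 18.05 p [ 0.52   -0.2675  0.1914] F [ 0.13 -0.36 -2.76] open 0.017 zhead 75.65 x [-3.e-04  1.e-04 -1.e+00]
turn tool deg [-0.35  0.   -0.02]
shift after turn mm [ -0.08 -43.96   8.44]
shift now mm [ -0.1  -43.91   8.71]
```

View pics/s10.png

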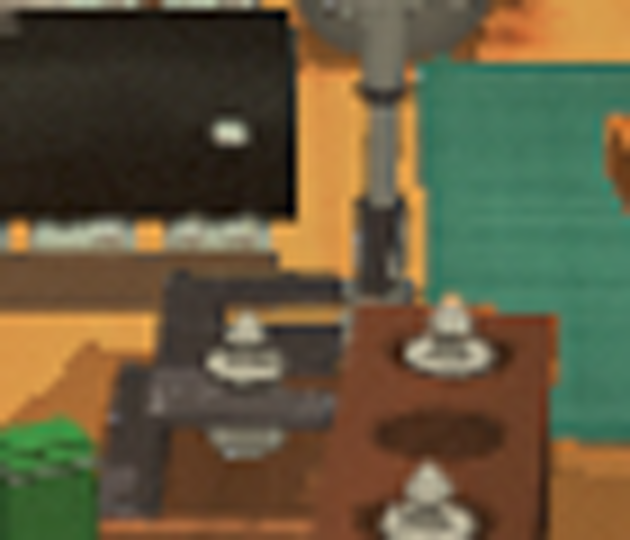

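View pics/t10.png

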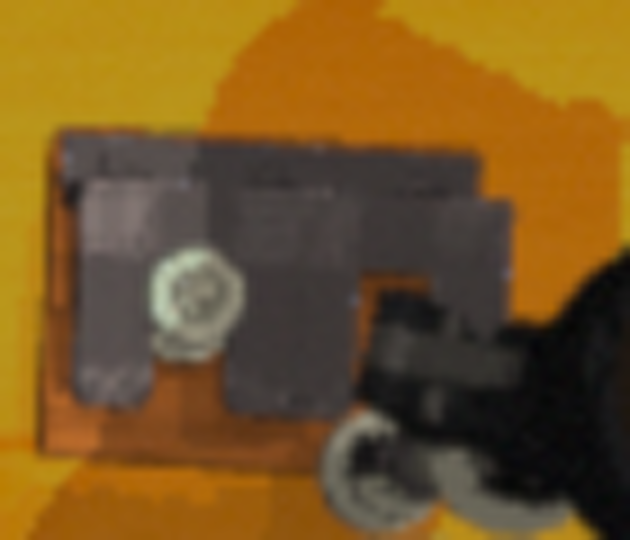

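Emit:
carry_out(
  increments=[
    [0, 0, 0, 0, -2.5, 0.5, 0],
    [0, 0, 0, 0, -2.5, 0.5, 0],
    [0, 0, 0, 0, -2.5, 0.5, 0],
    [0, 0, 0, 0, -2.5, 0.5, 0],
  ],
)

```text
time: 18.65
ee_pos: [0.5302, -0.2681, 0.1916]
tcp_rot: [69.1, 90.0, 144.7]
wrist_force: [-0.3, 0.8, -2.4]
opening: 0.0173
```

Emit:
carry_out(
  increments=[
    [0, 0, 0, 0, -2.5, 0.5, 0],
    [0, 0, 0, 0, -2.5, 0.5, 0],
    [0, 0, 0, 0, -2.5, 0.5, 0],
  ],
)

```text
time: 19.02
ee_pos: [0.5378, -0.2685, 0.1915]
tcp_rot: [71.2, 90.0, 146.9]
wrist_force: [-0.4, -0.4, -3.3]
opening: 0.0174
```

Run:
```python
from ov import *
R=(.5662,-.2420,np.radians(-3.1))
plan([*loc(*R,0.0,-.028),.1915],76)
print(sensors.get_obs()["torque"])
s=vision.camera("side")[:,:,::-1].copy()
crop(s,245,180,50,40,14,"s11.png")
```

```text
t 19.02 p [ 0.5378 -0.2685  0.1915] F [-0.4  -0.43 -3.34] open 0.0174 zhead 75.64 x [-1.e-04  0.e+00 -1.e+00]
turn tool deg [-0.36  0.   -0.  ]
shift after turn mm [  0.05 -26.41   5.08]
shift now mm [  0.04 -26.38   5.24]
[-0.02643522  0.01106846  0.03221018]
```

View pics/s11.png

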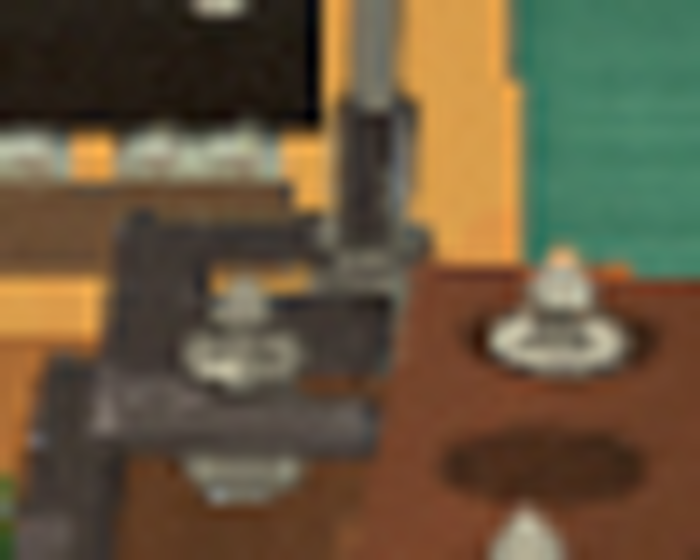

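Emit:
carry_out(
  increments=[
    [0, 0, 0, 0, -3, 0.6, 0],
    [0, 0, 0, 0, -3, 0.6, 0],
    [0, 0, 0, 0, -3, 0.6, 0],
    [0, 0, 0, 0, -3, 0.6, 0],
  ],
)

```text
time: 19.58
ee_pos: [0.5501, -0.2692, 0.1916]
tcp_rot: [142.8, 90.0, -141.5]
wrist_force: [-0.7, 0.4, -2.9]
opening: 0.0169
```

Emit:
carry_out(
  increments=[
    [0, 0, 0, 0, -3, 0.6, 0],
    [0, 0, 0, 0, -3, 0.6, 0],
    [0, 0, 0, 0, -3, 0.6, 0],
    [0, 0, 0, 0, -2.5, 0.5, 0],
  ],
)

```text
time: 20.08
ee_pos: [0.5618, -0.2698, 0.1916]
tcp_rot: [113.9, 90.0, -170.4]
wrist_force: [-0.1, 0.2, -2.9]
opening: 0.0168
```

Emit:
carry_out(
  increments=[
    [0, 0, 0, 0, -2.5, 0.5, 0],
    [0, 0, 0, 0, -0.8, 0.2, 0],
    [0, 0, 0, 0, 0, 0, 0],
  ],
)

```text
time: 20.45
ee_pos: [0.565, -0.2699, 0.1916]
tcp_rot: [92.7, 90.0, 168.4]
wrist_force: [-0.6, 0.2, -2.7]
opening: 0.017
```

Run:
```python
from ov import *
R=(.5662,-.2420,np.radians(-3.1));q=loc(*R,0.0,-.028)
plan([*q,.1915],76)
print(sensors.get_obs()["torque"])
s=vision.camera("side")[:,:,::-1].copy();t=vision.camera("top")[:,:,::-1].copy()
C=[circ(*q,.057,.013),circ(*loc(*R,0,.028),.057,.013)]
ov(s,"side",C,245,180,50,40,14,"s12.png");ov(s,"side",[],245,180,50,40,14,"s12n.png");crop(t,340,175,70,60,9,"t12.png")
```

```text
t 20.45 p [ 0.565  -0.2699  0.1916] F [-0.64  0.24 -2.72] open 0.017 zhead 75.64 x [-1.e-04  0.e+00 -1.e+00]
turn tool deg [-0.36 -0.   -0.  ]
shift after turn mm [ 0.05  0.28 -0.12]
shift now mm [ 0.05  0.28 -0.12]
[ 0.08930872 -0.04959819  0.01515894]
```

View pics/s12.png

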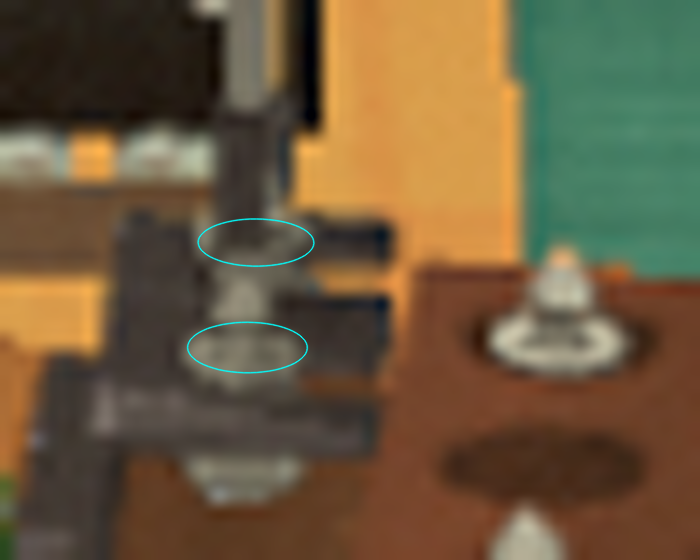

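View pics/s12n.png

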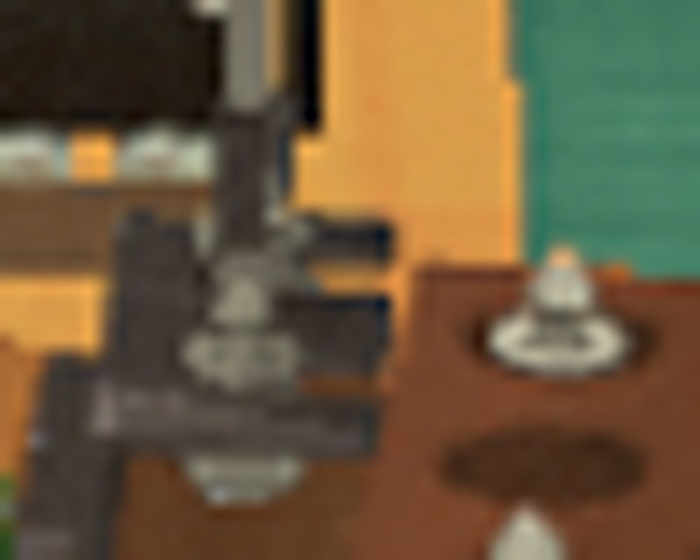

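View pics/t12.png

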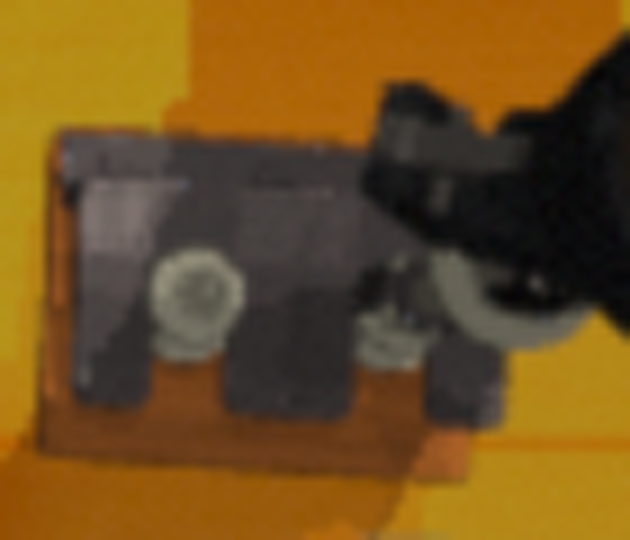

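Emit:
carry_out(
  increments=[
    [0, 0, 0, -1, 0, 0, 0],
    [0, 0, 0, -1, 0, 0, 0],
    [0, 0, 0, -1, 0, 0, 0],
  ],
)

```text
time: 20.92
ee_pos: [0.5648, -0.2698, 0.1937]
tcp_rot: [78.9, 89.9, 154.5]
wrist_force: [1.5, -0.2, -10.9]
opening: 0.0173
```

Emit:
carry_out(
  increments=[
    [0, 0, 0, -1, 0, 0, 0],
    [0, 0, 0, -1, 0, 0, 0],
  ],
)

```text
time: 21.18
ee_pos: [0.5652, -0.27, 0.1975]
tcp_rot: [-102.5, 89.9, -26.9]
wrist_force: [0.3, -0.5, -0.8]
opening: 0.017
```

Emit:
carry_out(
  increments=[
    [0, 0, 0, -1, 0, 0, 0],
    [0, 0, 0, -1, 0, 0, 0],
  ],
)

```text
time: 21.42
ee_pos: [0.5651, -0.27, 0.1992]
tcp_rot: [-100.3, 90.0, -24.7]
wrist_force: [0.0, 0.6, -1.9]
opening: 0.0174
```

Emit:
carry_out(
  increments=[
    [0, 0, 0, -1, 0, 0, 0],
    [0, 0, 0, -1, 0, 0, 0],
  ],
)

```text
time: 21.68
ee_pos: [0.565, -0.2699, 0.2007]
tcp_rot: [-53.6, 90.0, 22.0]
wrist_force: [0.5, 0.1, -1.3]
opening: 0.017
```

Emit:
carry_out(
  increments=[
    [0, 0, 0, -4, 0, 0, 0],
    [0, 0, 0, -10, 0, 0, 0],
    [0, 0, 0, -20, 0, 0, 0],
    [0, 0, 0, -25, 0, 0, 0],
    [0, 0, 0, -25, 0, 0, 0],
    [0, 0, 0, -20, 0, 0, 0],
    [0, 0, 0, -10, 0, 0, 0],
    [0, 0, 0, 0, 0, 0, 0],
  ],
)

```text
time: 22.68
ee_pos: [0.5652, -0.27, 0.3152]
tcp_rot: [-101.2, 89.9, -25.6]
wrist_force: [0.7, -0.2, -2.1]
opening: 0.0169
```

Run:
```python
from ov import *
plan([.4745,.1437,.315],76)
R=(.5662,-.2420,np.radians(-3.1));q=loc(*R,0.0,-.028)
s=vision.camera("side")[:,:,::-1].copy()
ov(s,"side",[],245,180,50,40,14,"s13.png")
```

```text
t 22.68 p [ 0.5652 -0.27    0.3152] F [ 0.65 -0.19 -2.06] open 0.0169 zhead 75.64 x [ 1.e-03 -5.e-04 -1.e+00]
turn tool deg [-0.36 -0.01  0.06]
shift after turn mm [1.6000e-01 1.8811e+02 3.7949e+02]
shift now mm [-1.3000e-01  1.9048e+02  3.7831e+02]
```

View pics/s13.png

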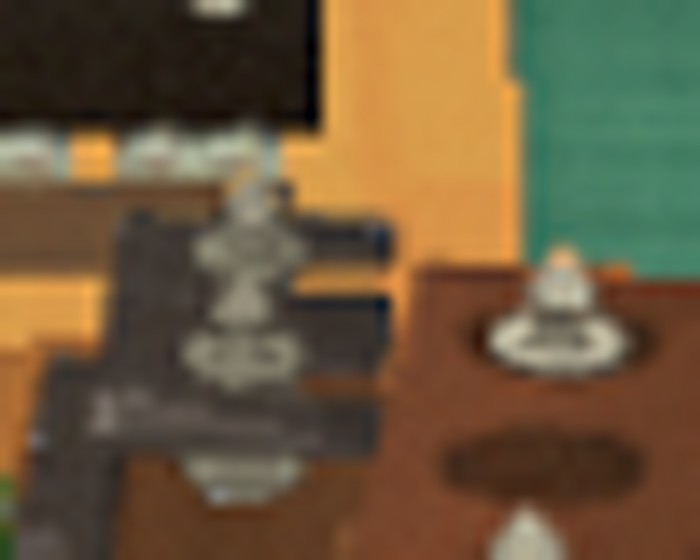

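Emit:
carry_out(
  increments=[
    [0, 0, 0, 0, 10, 20, 0],
    [0, 0, 0, 0, 20, 40, 0],
    [0, 0, 0, 0, 25, 50, 0],
    [0, 0, 0, 0, 26, 51, 0],
    [0, 0, 0, 0, 26, 51, 0],
    [0, 0, 0, 0, 26, 51, 0],
    [0, 0, 0, 0, 25, 50, 0],
    [0, 0, 0, 0, 20, 40, 0],
    [0, 0, 0, 0, 10, 20, 0],
    [0, 0, 0, 0, 2.5, 5.3, 0],
    [0, 0, 0, 0, 0, 0, 0],
  ],
)

```text
time: 24.1
ee_pos: [0.4741, 0.1436, 0.314]
tcp_rot: [136.7, 90.0, -147.6]
wrist_force: [0.3, 0.2, -2.9]
opening: 0.0169
```

Run:
```python
from ov import *
plan([.4745,.1437,.160],75.64)
p=sensors.get_obs()["ee_pos"];S=(p[0],p[1]);oz=p[2]-.019
s=vision.camera("side")[:,:,::-1].copy()
ov(s,"side",[circ(*S,oz,.022),np.array([(*S,oz),(*S,oz-.109)]),circ(.4745,.1437,.135,.0175),circ(.4745,.1437,.135,.027)],270,150,70,110,5.4,"s14.png")
```

```text
t 24.1 p [0.4741 0.1436 0.314 ] F [ 0.3   0.18 -2.93] open 0.0169 zhead 75.66 x [-7.e-04 -5.e-04 -1.e+00]
turn tool deg [ 0.02 -0.04 -0.03]
shift after turn mm [154.05  -0.33   0.16]
shift now mm [154.05  -0.42   0.26]
```

View pics/s14.png

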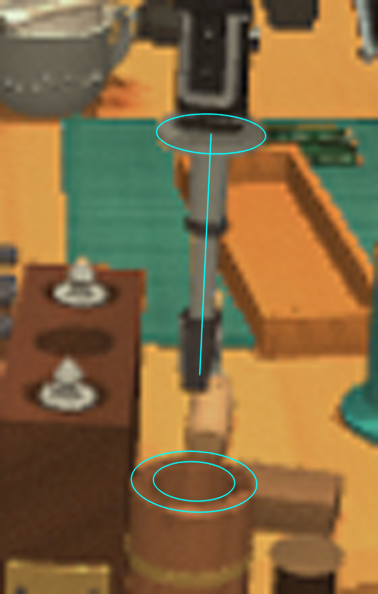

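Emit:
carry_out(
  increments=[
    [0, 0, 0, 15, -0.4, 0.2, 0],
    [0, 0, 0, 15, 0, 0, 0],
    [0, 0, 0, 10, 0, 0, 0],
    [0, 0, 0, 8, 0, 0, 0],
    [0, 0, 0, 8, 0, 0, 0],
  ],
)

```text
time: 24.78
ee_pos: [0.4748, 0.1437, 0.2584]
tcp_rot: [-62.0, 90.0, 13.6]
wrist_force: [0.9, -0.2, -1.2]
opening: 0.017
```

Emit:
carry_out(
  increments=[
    [0, 0, 0, 15, 0, 0, 0],
    [0, 0, 0, 20, 0, 0, 0],
    [0, 0, 0, 20, 0, 0, 0],
    [0, 0, 0, 20, 0, 0, 0],
    [0, 0, 0, 10, 0, 0, 0],
    [0, 0, 0, 6, 0, 0, 0],
    [0, 0, 0, 3, 0, 0, 0],
    [0, 0, 0, 0, 0, 0, 0],
  ],
)

```text
time: 25.78
ee_pos: [0.4748, 0.1439, 0.1649]
tcp_rot: [-60.5, 90.0, 15.1]
wrist_force: [0.3, 1.7, -2.2]
opening: 0.0175
```

Emit:
carry_out(
  increments=[
    [0, 0, 0, 2, 0, 0, 0],
    [0, 0, 0, 1, 0, 0, 0],
    [0, 0, 0, 0, 0, 0, 0],
  ],
)

```text
time: 26.15
ee_pos: [0.4747, 0.1439, 0.1616]
tcp_rot: [-63.1, 90.0, 12.5]
wrist_force: [0.2, -0.1, -2.2]
opening: 0.0171
```

Emit:
carry_out(
  increments=[
    [0, 0, 0, 2, 0, 0, 0],
    [0, 0, 0, 2, 0, 0, 0],
    [0, 0, 0, 1, 0, 0, 0],
  ],
)

```text
time: 26.52
ee_pos: [0.4746, 0.1439, 0.1563]
tcp_rot: [115.5, 90.0, -168.9]
wrist_force: [-0.0, -0.6, -1.7]
opening: 0.0173
```

Emit:
carry_out(
  increments=[
    [0, 0, 0, 1, 0, 0, 0],
    [0, 0, 0, 0.5, 0, 0, 0],
  ],
)

```text
time: 26.78
ee_pos: [0.4747, 0.1439, 0.155]
tcp_rot: [-134.0, 90.0, -58.4]
wrist_force: [0.4, -0.1, -1.9]
opening: 0.0171
```

Emit:
carry_out(
  increments=[
    [0, 0, 0, 0.5, 0, 0, 0],
    [0, 0, 0, 0.5, 0, 0, 0],
  ],
)

```text
time: 27.02
ee_pos: [0.4747, 0.1439, 0.155]
tcp_rot: [-59.9, 90.0, 15.8]
wrist_force: [-4.6, -0.7, 9.0]
opening: 0.0172
```

Emit:
carry_out(
  increments=[
    [0, 0, 0, 0.5, 0, 0, 0],
    [0, 0, 0, 0.5, 0, 0, 0],
  ],
)

```text
time: 27.28
ee_pos: [0.4747, 0.1439, 0.155]
tcp_rot: [-59.9, 89.9, 15.7]
wrist_force: [-6.6, -1.9, 16.4]
opening: 0.0173
```

Emit:
carry_out(
  increments=[
    [0, 0, 0, -1, 0, 0, 0],
    [0, 0, 0, -0.6, 0, 0, 0],
    [0, 0, 0, 0, 0, 0, 20],
    [0, 0, 0, 0, 0, 0, 30],
    [0, 0, 0, 0, 0, 0, 60],
    [0, 0, 0, 0, 0, 0, 80],
    [0, 0, 0, 0, 0, 0, 80],
    [0, 0, 0, 0, 0, 0, 80],
    [0, 0, 0, 0, 0, 0, 80],
  ],
)

```text
time: 28.4
ee_pos: [0.4747, 0.1439, 0.1547]
tcp_rot: [9.7, 90.0, 85.3]
wrist_force: [0.6, 0.4, -0.1]
opening: 0.0684
```

Run:
```python
from ov import *
plan([.4745,.1437,.160],75.64)
s=vision.camera("side")[:,:,::-1].copy()
ov(s,"side",[],270,160,70,80,7,"s15.png")
```

```text
t 28.4 p [0.4747 0.1439 0.1547] F [ 0.56  0.37 -0.07] open 0.0684 zhead 75.64 x [ 0.  0. -1.]
turn tool deg [ 0.  0. -0.]
shift after turn mm [-5.32  0.13 -0.24]
shift now mm [-5.32  0.13 -0.24]
```

View pics/s15.png

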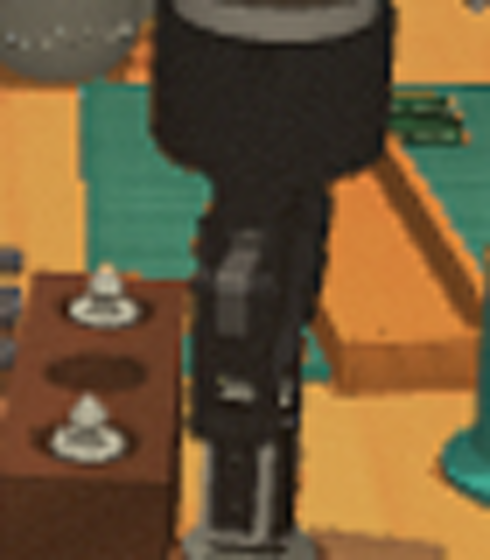

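Released. Retreat straight up, then back from the scene to check.

Emit:
carry_out(
  increments=[
    [0, 0, 0, -5, 0, 0, 80],
    [0, 0, 0, -15, 0, 0, 80],
    [0, 0, 0, -30, 0, 0, 80],
    [0, 0, 0, -40, 0, 0, 80],
    [0, 0, 0, -40, 0, 0, 80],
    [0, 0, 0, -20, 0, 0, 80],
    [0, 0, 0, 0, 40, 0, 80],
    [0, 0, 0, 0, 50, 0, 80],
    [0, 0, 0, 0, 40, 0, 80],
    [0, 0, 0, 0, 10, 0, 80],
    [0, 0, 0, 0, 0, 0, 80],
    [0, 0, 0, 0, 0, 0, 80],
  ],
)

```text
time: 29.95
ee_pos: [0.3398, 0.1785, 0.3047]
tcp_rot: [-147.8, 90.0, -72.2]
wrist_force: [0.3, -0.2, 0.1]
opening: 0.0686
```

Run:
```python
from ov import *
plan([.4745,.1437,.160],75.64)
R=(.5662,-.2420,np.radians(-3.1));q=loc(*R,0.0,-.028);S=(.4745,.1437)
s=vision.camera("side")[:,:,::-1].copy();t=vision.camera("top")[:,:,::-1].copy()
C=[circ(*q,.057,.013),circ(*S,.14,.022),circ(*S,.135,.027)]
ov(s,"side",C,225,170,110,100,6,"s16.png");ov(t,"top",C,195,180,220,90,3.6,"t16.png")
```

```text
t 29.95 p [0.3398 0.1785 0.3047] F [ 0.32 -0.16  0.12] open 0.0686 zhead 75.62 x [ 1.e-04 -2.e-04 -1.e+00]
turn tool deg [-0.02 -0.01  0.01]
shift after turn mm [ 144.71 -139.09   -0.34]
shift now mm [ 144.72 -139.08   -0.26]
```

View pics/s16.png

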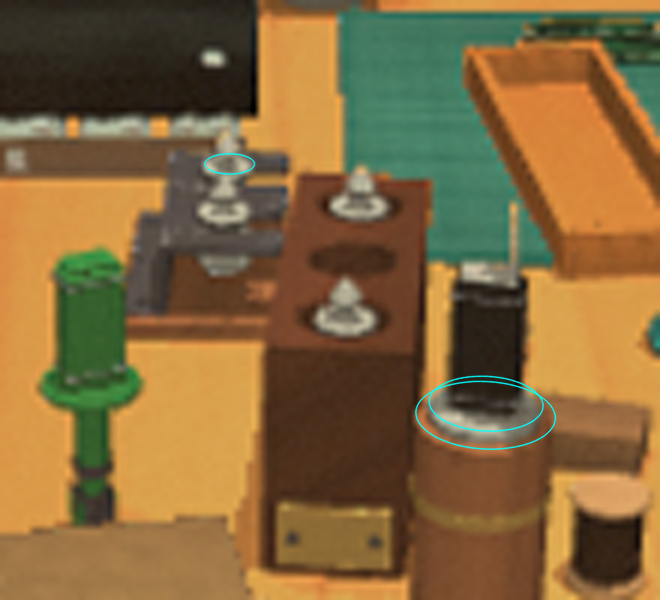

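View pics/t16.png

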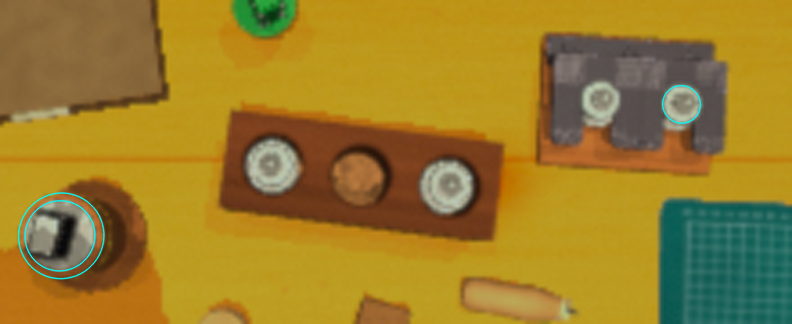

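```bash
python3 -c "
from workcell import job_done
print(job_done())"
```

```text
the job is handed in; nothing more can be done
None
```

The short punch now hangs in the free fork and the picker is back in its stand. I handed the job in at about 30 s; no verdict was reported.

- **Picking up:** The claw met the stud with about 9 N of push, then the force dropped as it snapped on. I stopped at about 5 N of pressure on the punch's collar, well under 25 N. Those are readings taken between steps, so a brief peak would not show.
- **Hanging:** I lifted the punch to roughly 0.15 m and slid it into the free fork with no noticeable side force. Pulling the picker off upward took at least 9 N.
- **Returning the picker:** It met the rim at the same height I had taken it from. I pressed to about 16 N on the rim before opening the fingers and backing away.

**Last checks:** In the final pictures the short punch lines up with the marked seat beside the hung punch. The picker's collar lies on the stand's rim, the middle bore is empty, and both long punches and the other tools in view are where they were. The side picture shows about 1 mm of offset from my model, which is within the calibration error. Nothing else failed or disagreed. The gripper is clear of everything, with no force on it.

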